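# Load the sample shaker and close it up

## Robot

A 7-joint arm with a two-finger parallel gripper is mounted at the origin on the work surface. World frame = base frame: x ahead of the robot, y to its left, z up, the work surface at z = 0. Lengths are in m, angles in rad, forces in N, time in s.
With the tool pointing down it reaches from about 0.425 to 0.925 m from the base axis. Payload 6.8 kg.
Tool frame: the origin (TCP) lies between the finger pads; the fingertips stand r.tcp_to_tips ahead of it and the grasp point (between the pads) is the TCP (r.tcp_to_tips is the distance from the TCP to the fingertips, in m); z points along the fingers, y is the line along which they close (so a half turn about z gives the same grasp; the last joint's range is limited). The gripper opens to 85 mm and grips with 20 to 120 N. Pads are 22 mm wide; open, the fingers measure 114 mm over their backs; the gripper's body (76 mm by 85 mm) begins 54 mm behind the grasp point. The pads swing forward as they close: fully open they stand 13 mm farther back than shut.
Start: joints at [1.168, 0.477, 0.022, 1.555, -0.011, 1.109, -0.083], TCP at [0.196, -0.646, 0.25] pointing down, gripper open.
Joint ranges: [-2.96, 2.96], [-0.34, 2.1], [-1.41, 1.46], [0.24, 2.44], [-1.37, 4.51], [0.17, 1.92], [-2.96, 2.96]. Speed limits (rad/s): [2.39, 2.39, 3.14, 3.14, 3.14, 3.14, 3.14].

## Interface

Orientations are given as a rotation vector (axis times angle).
In Python, from bench import r gives the robot as it stands.
- The arm moves only by the tool servo_tool, never from a script. Its argument "commands" is a list of rows, each a list of 2 entries, a list of its own where there are three numbers: the shift along the tool's x, y, z normalised to -1 to 1, where 1 is 250 mm, then the turn, a rotation vector about the tool's x, y, z normalised to -1 to 1, where 1 is 90 degrees. In form: [[[dx, dy, dz], [ax, ay, az]], ...]. A call has 1 to 20 rows; each row is the pose to reach, as a shift and turn from the pose commanded when the call began, along the tool's axes at that moment; what a row does not reach only later rows make up. A row lasts 1/10 s, in which the tool goes at most 50 mm and 8.59 degrees, less where a joint would pass 70% of its speed; a pose out of reach is approached as far as the arm can. A call with a number of a shift or a turn outside -1 to 1 is refused whole. A call with a gripper value outside its range is refused whole. "claw" is the closure, from 0 (fully open) to 1 (shut), set as the call begins (left out, the last holds). The fingers move at their own pace and stop on an object; "squeeze" is the grip in N (left out, the last holds). Time passes only in rows, so rows that repeat a pose let the fingers close. It gives the time, the measured TCP pose, the force, the opening and the grip force at its end, in the units of the state.
- r.get_obs(): the state, without advancing time (a new reading comes with each control period).
- r.grab_frame(name): name is "scene" or "top" or "wrist"; returns (picture, depth): 480x640x3 uint8, red, green, blue; 480x640 float32, m along the optical axis (not along the pixel's ray), 0 where there is no reading.
- r.camera_model(name): a dict with "fx", "fy", "cx", "cy" (pixels), "extrinsics" (4x4, takes a point from camera to world coordinates); the wrist camera has in their place "hand_eye" (4x4, takes a point from camera to tool coordinates, whose origin is the TCP and whose axes are the flange's). Camera axes: x right, y down, z forward; pixel columns grow to the right and rows downward; lengths in m; the calibration is good to about 2 mm. A picture is of the moment at which its call begins: read the wrist's pose just before it. camera_model takes no time and is no camera call.
- r.hand_in(): hands the job in; it is judged then, once.
Trained networks look in the newest picture that a camera, given by its name, has taken for a name from the list of things; names that differ only in an ending like _2 or _b are one class to them, and where a whole thing is asked for, a point or a joint stands for the part that bears it (a point fixed in the world has none). Each returns a list of dicts, best first, with "confidence" (0 to 1); they miss things now and then, are a little off and sometimes report something else, mostly with a low value. They report only what shows in the picture. A call takes as long as a camera call. They do not tell look-alikes from the thing itself.
- r.boxes_of(camera, target): "uv" ([column, row] in pixels, amid what is visible of it).
- r.mark_of(camera, target): "uv" ([column, row] in pixels: a listed point, or the origin of a listed thing).
The state is a dict: "clock": time; "joints": joint angles; "qvel": joint speeds; "tau": joint torques, N m; "tcp_pos": TCP position; "orientation": TCP orientation; "contact_force": force on the tool from outside, world axes, zero at the start; "moment": the same for the moment, N m; "grip_width": finger opening in m; "gripper_force": force on a finger pad.
Only numpy, scipy, OpenCV 4.12 (cv2) and the standard library are available. Lean on these libraries where they do the work, as an engineer would, in place of code of your own. Each camera call takes 0.05 s, during which the arm holds its last target. There are 200 camera calls.

## Task

Make the shaker ready for its run: put every blue-capped sample jar from the bench into the round pan on its pulled-out carriage, and leave the orange-capped jars and everything else where they are. Then set the loose cover on the pan so that it sits seated and level, swing the red clamp arm all the way down over it, and last of all slide the carriage fully home into the machine.

Things in the scene. Friction and masses are not known exactly. Their poses are not given: they have to be found in the camera images.
- pan_floor (a point): centre of the inner floor of the round steel pan that is fixed on the shaker's carriage (inner radius 80 mm, wall 4 mm, 47 mm deep; its rim is 72 mm above the bench and its floor 25 mm). The axes are the shaker's: x points from the robot's side into the machine (the carriage slides home along +x), y to the left, z up
- pan_rim (a point): centre of the pan's mouth, level with its rim, 47 mm above pan_floor; same axes
- carriage (a joint): how far the carriage, with the pan and clamp on it, is out of the cream-coloured shaker (m): 0 fully home, its blue front panel flush with the housing, 0.22 fully out; it slides with 3 N of friction and stays where left. The housing's front lies (joint value - 0.090) m beyond the pan centre in x, so with the carriage out as at the start all of the pan is clear of it; it is 296 mm wide, 177 mm high
- pull_bar (a point): middle of the steel pull bar on the carriage's blue front panel: bar 12 mm thick, 100 mm long along the shaker's y, 48 mm above the bench, standing 45 mm off the panel towards the robot; push it along +x to slide the carriage in
- clamp (a joint): angle of the red clamp arm (rad): 0 fully down, level over the cover with its pad just above the cover's knob; about 1.57 upright; more leans outward to the right (-y), where it starts. Upright it reaches 0.3 m above the bench, so move over or around it. It stays where it is left (about 1 N at its grip moves it). It will not go down over a cover that is not seated
- clamp_hinge (a point): hinge of the clamp arm on the carriage, axis along the shaker's x, 113 mm to the right (-y) of the pan centre, 120 mm above the bench
- clamp_grip (a point): middle of the free part of the black round grip at the clamp arm's end: 14 mm thick, along the shaker's x, sticking out 51 mm from the arm's side towards the robot; this point is 175 mm from the hinge axis and 29 mm clear of the arm's side
- cover: loose round cover: white disc 176 mm across and 5 mm thick, with a grey locating step 148 mm across and 8 mm deep beneath it that drops inside the pan's rim, and a black knob on top, 26 mm thick, 32 mm tall. Origin at the centre of the step's underside, z up: disc from 8 to 13 mm, knob from 13 to 45 mm. Seated, the origin is 8 mm below the rim
- jar1: white square sample jar, 28 x 28 mm, 34 mm tall, with a round blue screw cap (25 mm across, the top 11 mm); origin at the centre of its underside, z up through the cap; to be loaded (may be absent: then None)
- jar2: white square sample jar, 28 x 28 mm, 34 mm tall, with a round blue screw cap (25 mm across, the top 11 mm); origin at the centre of its underside, z up through the cap; to be loaded (may be absent: then None)
- jar3: white square sample jar, 28 x 28 mm, 34 mm tall, with a round blue screw cap (25 mm across, the top 11 mm); origin at the centre of its underside, z up through the cap; to be loaded (may be absent: then None)
- jar4: white square sample jar, 28 x 28 mm, 34 mm tall, with a round blue screw cap (25 mm across, the top 11 mm); origin at the centre of its underside, z up through the cap; to be loaded (may be absent: then None)
- jar5: white square sample jar, 28 x 28 mm, 34 mm tall, with a round blue screw cap (25 mm across, the top 11 mm); origin at the centre of its underside, z up through the cap; to be loaded (may be absent: then None)
- spare1: white square sample jar, 28 x 28 mm, 34 mm tall, with a round orange screw cap (25 mm across, the top 11 mm); origin at the centre of its underside, z up through the cap; not for this run, stays on the bench
- spare2: white square sample jar, 28 x 28 mm, 34 mm tall, with a round orange screw cap (25 mm across, the top 11 mm); origin at the centre of its underside, z up through the cap; not for this run, stays on the bench
- reagent_bottle: white bottle with blue cap, 72 mm across, 170 mm tall, origin under its centre; leave alone
- beaker: glass beaker, 72 mm across, 85 mm tall, origin under its centre; leave alone
- cap_ring: blue collar, 48 mm across, 16 mm tall; leave alone
- spatula: metal spatula lying on the bench; leave alone
- timer: grey bench timer, 50 x 70 x 30 mm; leave alone
There are look-alikes about, which are no part of the job. Leave any purple look-alike of the cover alone.

How it is judged:
On the way, in this order (a step that is already met when the one before it is completed fails the run):
1. every blue-capped jar is in the pan and let go, with the carriage still out (horizontal distance between each of jar1, jar2, jar3, jar4, jar5 and pan_floor below 0.08 m and z of jar1 in the frame of pan_floor between -0.006 and 0.036 m and z of jar2 in the frame of pan_floor between -0.006 and 0.036 m and z of jar3 in the frame of pan_floor between -0.006 and 0.036 m and z of jar4 in the frame of pan_floor between -0.006 and 0.036 m and z of jar5 in the frame of pan_floor between -0.006 and 0.036 m and contact force between the fingers and jar1 below 0.2 N and contact force between the fingers and jar2 below 0.2 N and contact force between the fingers and jar3 below 0.2 N and contact force between the fingers and jar4 below 0.2 N and contact force between the fingers and jar5 below 0.2 N and value of joint carriage above 0.14 m), for 0.2 s.
2. the cover is seated level on the pan and let go (horizontal distance between each of jar1, jar2, jar3, jar4, jar5 and pan_floor below 0.08 m and z of jar1 in the frame of pan_floor between -0.006 and 0.036 m and z of jar2 in the frame of pan_floor between -0.006 and 0.036 m and z of jar3 in the frame of pan_floor between -0.006 and 0.036 m and z of jar4 in the frame of pan_floor between -0.006 and 0.036 m and z of jar5 in the frame of pan_floor between -0.006 and 0.036 m and horizontal distance between cover and pan_rim below 0.009 m and z of cover in the frame of pan_rim between -0.011 and -0.0055 m and angle between cover's own z axis and vertical below 0.03 rad and contact force between the fingers and cover below 0.2 N), for 0.2 s.
3. the clamp arm is all the way down over the seated cover, with the carriage still out (horizontal distance between cover and pan_rim below 0.009 m and z of cover in the frame of pan_rim between -0.011 and -0.0055 m and angle between cover's own z axis and vertical below 0.03 rad and value of joint clamp below 0.06 rad and value of joint carriage above 0.14 m), for 0.2 s.
4. the carriage is fully home (value of joint carriage below 0.006 m), for 0.2 s.
At the end, for the whole second after the job is handed in: Every blue-capped jar is in the pan; the cover is seated (within 9 mm of centre and 0.03 rad of level, step inside the rim) and at rest; the clamp is below 0.06 rad; the carriage is home within 6 mm; orange-capped jars and all other things are within 5 cm of their starts (horizontal distance between each of jar1, jar2, jar3, jar4, jar5 and pan_floor below 0.08 m and z of jar1 in the frame of pan_floor between -0.006 and 0.036 m and z of jar2 in the frame of pan_floor between -0.006 and 0.036 m and z of jar3 in the frame of pan_floor between -0.006 and 0.036 m and z of jar4 in the frame of pan_floor between -0.006 and 0.036 m and z of jar5 in the frame of pan_floor between -0.006 and 0.036 m and horizontal distance between cover and pan_rim below 0.009 m and z of cover in the frame of pan_rim between -0.011 and -0.0055 m and angle between cover's own z axis and vertical below 0.03 rad and value of joint clamp below 0.06 rad and value of joint carriage below 0.006 m and linear speed of cover below 0.02 m/s and distance of each of spare1, spare2, reagent_bottle, beaker, cap_ring, spatula, timer from where it was at the start of the episode below 0.05 m); the robot touches nothing.
It fails at once if an orange-capped jar or another bystander is moved more than 5 cm (distance of any of spare1, spare2, reagent_bottle, beaker, cap_ring, spatula, timer from where it was at the start of the episode above 0.05 m).
It fails at once if the reagent bottle or beaker is tipped over (angle between any of reagent_bottle, beaker's own z axis and vertical above 0.6 rad).
It fails at once if the carriage is pushed into the housing while the clamp arm is up (value of joint carriage below 0.08 m and value of joint clamp above 0.3 rad).
Of jar1, jar2, jar3, jar4, jar5 only 3 to 5 are there at a start; the rules pass over those that are not, and their reading is None.
At some moment in a run one of jar1, jar2, jar3, jar4, jar5 may be knocked a few centimetres aside while the robot is not near it.
Once in a run the grip may slacken for a moment while it holds something.
It also fails if it takes over 200 s, if anything falls off the work surface, if the arm or the gripper's body presses on something with over 40 N, if the wrist force passes 120 N, or if a joint passes its speed limit or range.

## Working session

There is one attempt and no reset: what is moved stays moved. The work goes in short steps, Python scripts to look and compute and a tool call to move; the robot and the scene stay as the last step left them, time stands still between calls to the robot, and variables do not carry over. Pictures are saved under pics/ and viewed, at most 14 in all, crops included, and the job is handed in when it is done.

Besides the shell and the picture viewer there is one more tool, called after "Request:" in YAML: its name, and indented under it one key for each argument. servo_tool: Moves the arm, as the interface text tells. Scaled input: -1 to 1 covers 250 mm each way for a shift and 90 degrees each way for a turn. Its arguments: {"type":"object","properties":{"commands":{"type":"array"},"claw":{"type":"number"},"squeeze":{"type":"number"}},"required":["commands"]}

```bash
mkdir -p pics; ls
python3 - <<'E'
from bench import r
import cv2
o=r.get_obs();print({k:o[k] for k in('clock','tcp_pos','orientation','grip_width')},r.tcp_to_tips)
for c in('scene','top'):
    p,d=r.grab_frame(c);cv2.imwrite(f'pics/{c}0.png',p[...,::-1])
    m=r.camera_model(c);print(c,m)
print(r.camera_model('wrist'))
E
```

```text
pics
{'clock': 0.0, 'tcp_pos': array([ 0.19595391, -0.64533394,  0.24930354]), 'orientation': array([-3.10571830e+00, -4.61163061e-01,  6.08286779e-04]), 'grip_width': 0.08549664137697435} 0.019
scene {'fx': 549.4748113542099, 'fy': 549.4748113542099, 'cx': 325.08025608139496, 'cy': 234.38740583821522, 'extrinsics': array([[ 2.37905652e-01,  5.58563309e-01, -7.94611812e-01,
         1.81833699e+00],
       [ 9.71287156e-01, -1.35575011e-01,  1.95501093e-01,
        -3.95149384e-01],
       [ 1.47023215e-03, -8.18307061e-01, -5.74779429e-01,
         9.85882192e-01],
       [ 0.00000000e+00,  0.00000000e+00,  0.00000000e+00,
         1.00000000e+00]])}
top {'fx': 465.8666955608118, 'fy': 465.8666955608118, 'cx': 322.1214559210629, 'cy': 236.85531685026123, 'extrinsics': array([[ 0.01409491, -0.97958937,  0.20051435,  0.30637835],
       [-0.99989471, -0.01311639,  0.0062078 , -0.11011463],
       [-0.00345107, -0.20058074, -0.9796711 ,  1.49700318],
       [ 0.        ,  0.        ,  0.        ,  1.        ]])}
{'fx': 335.0245534055861, 'fy': 335.0245534055861, 'cx': 319.9160402687447, 'cy': 240.3104798217647, 'hand_eye': array([[-1.41941621e-04, -9.65774777e-01, -2.59382073e-01,
         6.51518881e-02],
       [ 9.99999552e-01, -3.79748574e-04,  8.66713857e-04,
        -1.80250596e-03],
       [-9.35550354e-04, -2.59381833e-01,  9.65774399e-01,
        -1.21642459e-01],
       [ 0.00000000e+00,  0.00000000e+00,  0.00000000e+00,
         1.00000000e+00]])}
```

View pics/top0.png

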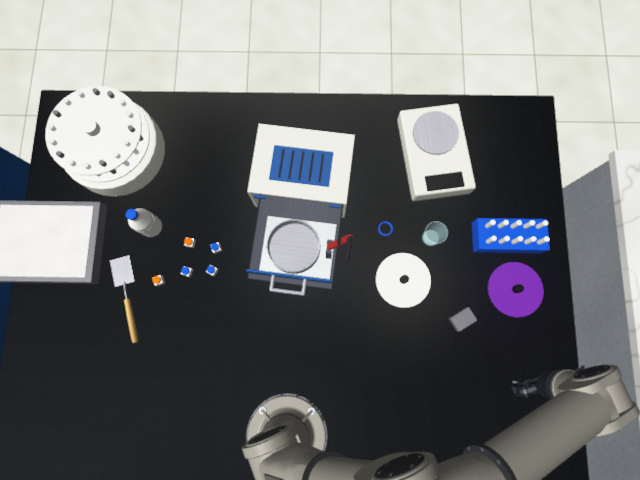

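View pics/scene0.png

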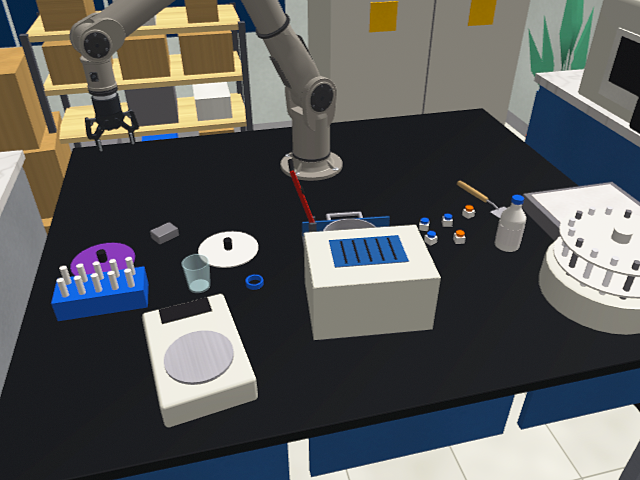

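```bash
cat > h.py <<'E'
from bench import r
import numpy as np, cv2
from scipy.spatial.transform import Rotation as R
def ext(c,o=None):
    m=r.camera_model(c)
    if c!='wrist': return m,m['extrinsics']
    T=np.eye(4);T[:3,:3]=R.from_rotvec(o['orientation']).as_matrix();T[:3,3]=o['tcp_pos']
    return m,T@m['hand_eye']
def at_z(c,uv,z,o=None):
    m,E=ext(c,o);d=E[:3,:3]@np.array([(uv[0]-m['cx'])/m['fx'],(uv[1]-m['cy'])/m['fy'],1])
    return E[:3,3]+d*(z-E[2,3])/d[2]
def cloud(c,d,o=None):
    m,E=ext(c,o);v,u=np.mgrid[:480,:640]
    P=np.stack([(u-m['cx'])/m['fx']*d,(v-m['cy'])/m['fy']*d,d],-1)@E[:3,:3].T+E[:3,3]
    P[d==0]=np.nan;return P
def rel(target,yaw=None):
    """normalised shift/turn from the present pose to target (tool down, tool x at yaw)"""
    o=r.get_obs();A=R.from_rotvec(o['orientation'])
    s=A.inv().apply(np.array(target)-o['tcp_pos'])/.25
    t=np.zeros(3)
    if yaw is not None:
        B=R.from_euler('z',yaw)*R.from_euler('x',np.pi)
        t=(A.inv()*B).as_rotvec()/(np.pi/2)
    return np.round(s,3),np.round(t,3)
E
python3 - <<'E'
from h import *
r.grab_frame('top')
for n in ['pan_floor','pan_rim','pull_bar','clamp_hinge','clamp_grip','cover','jar1','spare1']:
    print(n,[(np.round(k['uv']),round(k['confidence'],2)) for k in r.mark_of('top',n)])
E
```

```text
pan_floor [(array([295., 248.]), 0.73)]
pan_rim [(array([294., 245.]), 0.95)]
pull_bar [(array([289., 291.]), 0.63)]
clamp_hinge [(array([329., 246.]), 0.7)]
clamp_grip [(array([349., 251.]), 0.71), (array([431., 237.]), 0.21)]
cover [(array([404., 280.]), 0.65), (array([512., 287.]), 0.63)]
jar1 [(array([217., 248.]), 0.64), (array([213., 272.]), 0.59), (array([188., 269.]), 0.55)]
spare1 [(array([190., 242.]), 0.64), (array([157., 282.]), 0.62)]
```

Top view: the blue-capped jars are at (215,247), (186,271) and (211,270), and the orange ones at (189,242) and (157,280), which stay. There are two cover candidates: the white disc at (404,280), which matches the description, and the purple one at (516,289), a look-alike to leave. The pan is at (294,246), and the clamp leans to the right at (335,245).

Run:
```python
from h import *
p,d=r.grab_frame('top')
hsv=cv2.cvtColor(p,cv2.COLOR_RGB2HSV)
def blobs(mask,z,name,box):
    m=np.zeros_like(mask);x0,y0,x1,y1=box;m[y0:y1,x0:x1]=mask[y0:y1,x0:x1]
    n,l,s,c=cv2.connectedComponentsWithStats(m)
    for i in range(1,n):
        if s[i,4]>15: print(name,c[i].round(1),s[i,4],at_z('top',c[i],z).round(4))
blobs(cv2.inRange(hsv,(100,120,60),(125,255,255)),.034,'blue',(140,225,235,300))
blobs(cv2.inRange(hsv,(5,120,100),(22,255,255)),.034,'orange',(140,225,235,300))
blobs(cv2.inRange(p,(170,170,170),(255,255,255)),.013,'cover',(370,245,440,315))
blobs(cv2.inRange(p,(0,0,0),(60,60,60)),.045,'knob',(390,265,420,295))
for n,z in [('pan_rim',.072),('pan_floor',.025),('pull_bar',.048),('clamp_hinge',.12)]:
    k=r.mark_of('top',n)[0]['uv'];print(n,at_z('top',k,z).round(4))
P=cloud('top',d)
# panel edges / rim
m=(abs(P[...,2]-.072)<.006)
m[:, :255]=0;m[:,335:]=0
q=P[m];print('rim-height pts',len(q),np.nanmean(q,0),np.nanmin(q,0),np.nanmax(q,0))
hb=(abs(P[...,2]-.177)<.006);hb[:,:235]=0;hb[:,370:]=0;hb[215:]=0
q=P[hb];print('housing',len(q),cv2.minAreaRect(q[:,:2].astype(np.float32)))
print('grip cand',[(k['uv'],P[int(k['uv'][1]),int(k['uv'][0])].round(3)) for k in r.mark_of('top','clamp_grip')])
A=cv2.resize(p[225:300,140:235],None,fx=4,fy=4,interpolation=2);B=cv2.resize(p[225:300,255:445],None,fx=4,fy=4,interpolation=2)
A=cv2.copyMakeBorder(A,0,0,0,B.shape[1]-A.shape[1],0)
cv2.imwrite('pics/crop1.png',np.vstack([A,B])[...,::-1])
```

```text
blue [214.  246.1] 50 [0.571  0.2443 0.034 ]
blue [184.4 270. ] 51 [0.4931 0.3333 0.034 ]
blue [210.  268.8] 47 [0.4979 0.2525 0.034 ]
orange [187.5 240.6] 51 [0.5876 0.3303 0.034 ]
orange [155.7 279.2] 52 [0.4628 0.4217 0.034 ]
cover [402.9 279.8] 2320 [ 0.4737 -0.3602  0.013 ]
knob [403.7 279. ] 41 [ 0.4726 -0.3575  0.045 ]
pan_rim [ 0.5713 -0.0102  0.072 ]
pan_floor [ 0.5762 -0.0183  0.025 ]
pull_bar [ 0.4299 -0.0016  0.048 ]
clamp_hinge [ 0.5642 -0.1287  0.12  ]
rim-height pts 291 [ 0.51237312 -0.01277461  0.07112141] [ 0.01273803 -0.12931627  0.06600033] [0.73611474 0.1139346  0.0779386 ]
housing 6563 ((0.8041132092475891, -0.03710812330245972), (0.29679635167121887, 0.22254078090190887), 83.47844696044922)
grip cand [([347.0, 250.8], array([ 0.518, -0.168,  0.293]))]
```

View pics/crop1.png

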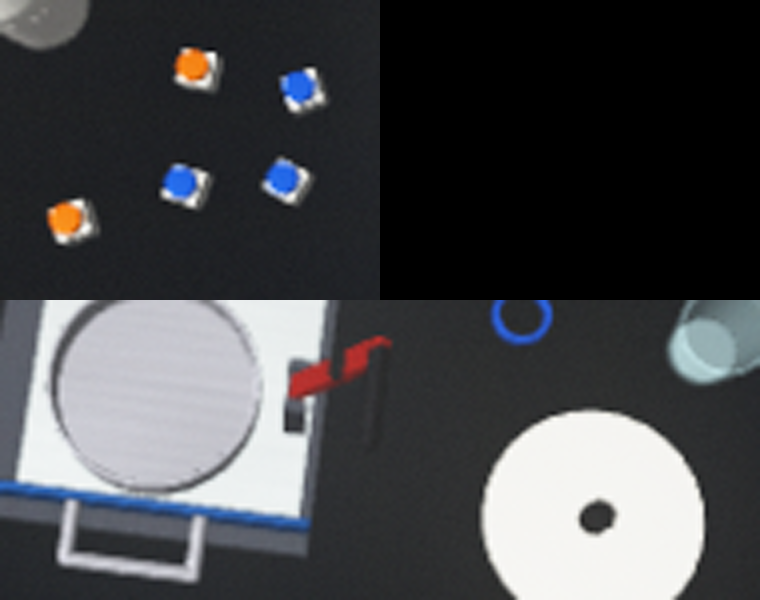

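The crop confirms three blue-capped and two orange-capped jars, the white cover with its black knob, and a bare bench between the pan and the cover. The measured points agree with each other: housing yaw is about -6.5°, the pan is at about (0.568,-0.010), and the hinge and bar sit where they should relative to it. I'm moving high over to the jars now.

Request:
servo_tool:
  commands:
    - [[0.96, -0.545, -0.8], [0, 0, 0.188]]
    - [[0.96, -0.545, -0.8], [0, 0, 0.188]]
    - [[0.96, -0.545, -0.8], [0, 0, 0.188]]
    - [[0.96, -0.545, -0.8], [0, 0, 0.188]]
    - [[0.96, -0.545, -0.8], [0, 0, 0.188]]
    - [[0.96, -0.545, -0.8], [0, 0, 0.188]]
    - [[0.96, -0.545, -0.8], [0, 0, 0.188]]
    - [[0.96, -0.545, -0.8], [0, 0, 0.188]]
  claw: 0.3

```text
clock: 1.65
tcp_pos: [0.3917, -0.4419, 0.4546]
orientation: [3.139, 0.014, 0.011]
contact_force: [0.7, -1.0, -0.2]
grip_width: 0.0601
gripper_force: 0.0
```

Request:
servo_tool:
  commands:
    - [[0.46, -0.98, 0], [0, 0, 0]]
    - [[0.46, -0.98, 0], [0, 0, 0]]
    - [[0.46, -0.98, 0], [0, 0, 0]]
    - [[0.46, -0.98, 0], [0, 0, 0]]
    - [[0.46, -0.98, 0], [0, 0, 0]]
    - [[0.46, -0.98, 0], [0, 0, 0]]

```text
clock: 2.25
tcp_pos: [0.5029, -0.1957, 0.4501]
orientation: [-3.14, -0.009, -0.001]
contact_force: [-0.2, -0.2, 0.9]
grip_width: 0.0598
gripper_force: 0.0
```

Request:
servo_tool:
  commands:
    - [[0, -0.98, 0], [0, 0, 0]]
    - [[0, -0.98, 0], [0, 0, 0]]
    - [[0, -0.98, 0], [0, 0, 0]]
    - [[0, -0.98, 0], [0, 0, 0]]
    - [[0, -0.98, 0], [0, 0, 0]]
    - [[0, -0.98, 0], [0, 0, 0]]

```text
clock: 2.85
tcp_pos: [0.5005, 0.0511, 0.4504]
orientation: [-3.139, -0.016, -0.0]
contact_force: [-0.2, 0.6, 0.7]
grip_width: 0.0596
gripper_force: 0.0
```

Request:
servo_tool:
  commands:
    - [[0.08, -0.9, 0.6], [0, 0, 0]]
    - [[0.08, -0.9, 0.6], [0, 0, 0]]
    - [[0.08, -0.9, 0.6], [0, 0, 0]]
    - [[0.08, -0.9, 0.6], [0, 0, 0]]
    - [[0.08, -0.9, 0.6], [0, 0, 0]]
    - [[0.08, -0.9, 0.6], [0, 0, 0]]
    - [[0.08, -0.9, 0.6], [0, 0, 0]]

```text
clock: 3.55
tcp_pos: [0.5202, 0.2709, 0.2975]
orientation: [3.141, 0.006, -0.007]
contact_force: [-0.5, -0.7, -0.5]
grip_width: 0.0596
gripper_force: 0.0
```

```bash
cat > jars.py <<'E'
from h import *
import sys
o=r.get_obs();p,d=r.grab_frame('wrist');cv2.imwrite(f'pics/{sys.argv[1]}.png',p[...,::-1])
P=cloud('wrist',d,o);hsv=cv2.cvtColor(p,cv2.COLOR_RGB2HSV)
for nm,lo,hi in(('blue',(100,120,60),(125,255,255)),('orange',(5,120,100),(22,255,255))):
    n,l,s,c=cv2.connectedComponentsWithStats(cv2.inRange(hsv,lo,hi))
    for i in range(1,n):
        if s[i,4]<60: continue
        w=at_z('wrist',c[i],.034,o)
        near=(np.hypot(P[...,0]-w[0],P[...,1]-w[1])<.028)&(P[...,2]>.017)&(P[...,2]<.027)
        q=P[near];t=P[l==i]
        if len(q)<20: print(nm,c[i].round(),w.round(4),'few');continue
        rc=cv2.minAreaRect(q[:,:2].astype(np.float32))
        print(nm,c[i].round(),s[i,4],'cap',w.round(4),'capz',np.nanmedian(t[:,2]).round(3),'rect',np.round(rc[0],4),np.round(rc[1],3),round(rc[2],1))
E
python3 jars.py w1
```

```text
blue [41. 66.] [0.668  0.5625 0.034 ] few
blue [343. 163.] 346 cap [0.5706 0.2466 0.034 ] capz 0.032 rect [0.5701 0.2469] [0.028 0.028] 21.7
blue [334. 227.] 338 cap [0.4971 0.2549 0.034 ] capz 0.032 rect [0.4966 0.2552] [0.028 0.027] 63.1
blue [266. 230.] 339 cap [0.4928 0.3351 0.034 ] capz 0.032 rect [0.492  0.3359] [0.028 0.028] 73.8
blue [534. 243.] 2539 cap [0.4777 0.016  0.034 ] capz 0.059 rect [0.4941 0.0142] [0.054 0.022] 83.7
orange [265. 147.] 382 cap [0.5869 0.3325 0.034 ] capz 0.032 rect [0.5866 0.3334] [0.028 0.028] 81.2
orange [195. 254.] 359 cap [0.4633 0.4223 0.034 ] capz 0.032 rect [0.4621 0.4241] [0.028 0.028] 22.0
```

View pics/w1.png

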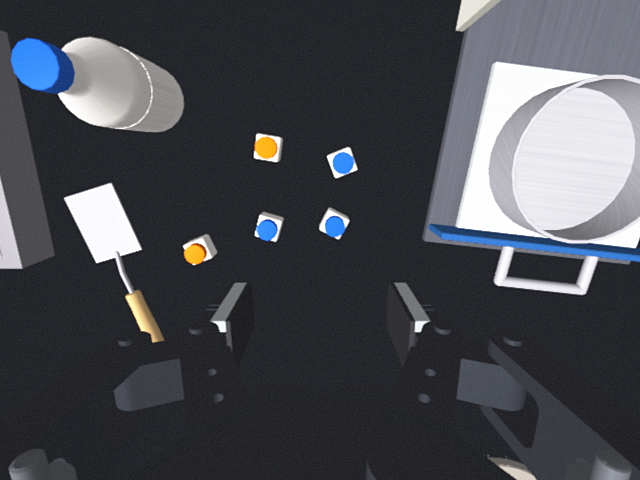

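The wrist view shows jar A at (343,163), jar B at (334,227) and jar C at (266,230). All the body rectangles measure 28 × 28 mm and the cap height is right. Next I pick jar A.

Request:
servo_tool:
  commands:
    - [[0.2, 0.096, 0.8], [0, 0, -0.241]]
    - [[0.2, 0.096, 0.8], [0, 0, -0.241]]
    - [[0.2, 0.096, 0.8], [0, 0, -0.241]]
    - [[0.2, 0.096, 0.8], [0, 0, -0.241]]
    - [[0.2, 0.096, 0.8], [0, 0, -0.241]]
    - [[0.2, 0.096, 0.8], [0, 0, -0.241]]
    - [[0.2, 0.096, 0.8], [0, 0, -0.241]]

```text
clock: 4.3
tcp_pos: [0.5728, 0.2458, 0.1032]
orientation: [-3.085, -0.589, -0.006]
contact_force: [0.0, 0.6, 0.5]
grip_width: 0.0596
gripper_force: 0.0
```

```bash
python3 -c "
from h import *
print(rel([.5703,.2468,.024],np.radians(21.7)))"
```

```text
(array([-0.009, -0.007,  0.317]), array([-0.   , -0.002, -0.001]))
```

Request:
servo_tool:
  commands:
    - [[0, 0, 0.15], [0, 0, 0]]
    - [[0, 0, 0.294], [0, 0, 0]]
    - [[0, 0, 0.294], [0, 0, 0]]
    - [[0, 0, 0.294], [0, 0, 0]]
    - [[0, 0, 0.294], [0, 0, 0]]

```text
clock: 4.8
tcp_pos: [0.5733, 0.2465, 0.0301]
orientation: [-3.084, -0.59, -0.007]
contact_force: [0.3, 0.1, 0.4]
grip_width: 0.0598
gripper_force: 0.0
```

Request:
servo_tool:
  commands:
    - [[0, 0, 0], [0, 0, 0]]
    - [[0, 0, 0], [0, 0, 0]]
    - [[0, 0, 0], [0, 0, 0]]
    - [[0, 0, 0], [0, 0, 0]]
    - [[0, 0, 0], [0, 0, 0]]
    - [[0, 0, 0], [0, 0, 0]]
  claw: 1
  squeeze: 40

```text
clock: 5.4
tcp_pos: [0.5725, 0.2455, 0.0284]
orientation: [-3.085, -0.59, -0.003]
contact_force: [-1.7, -0.7, 7.2]
grip_width: 0.0271
gripper_force: 40.2
```

Request:
servo_tool:
  commands:
    - [[0, 0, -0.2], [0, 0, 0]]
    - [[0, 0, -0.4], [0, 0, 0]]
    - [[0, 0, -0.6], [0, 0, 0]]
    - [[0, 0, -0.6], [0, 0, 0]]
    - [[0, 0, -0.6], [0, 0, 0]]

```text
clock: 5.9
tcp_pos: [0.5723, 0.2453, 0.1786]
orientation: [-3.085, -0.59, -0.005]
contact_force: [-0.7, 0.3, -0.4]
grip_width: 0.0268
gripper_force: 39.8
```

Run:
```python
from h import *
o=r.get_obs();p,d=r.grab_frame('wrist')
P=cloud('wrist',d,o)
p2,d2=r.grab_frame('top');Q=cloud('top',d2)
for n,P,(c) in(('w',P,0),('t',Q,0)):
    m=(np.abs(P[...,2]-.072)<.004)&(np.hypot(P[...,0]-.568,P[...,1]+.010)<.1)&(np.hypot(P[...,0]-.568,P[...,1]+.010)>.06)
    q=P[m][:,:2]
    if len(q)<10: print(n,len(q));continue
    from scipy.optimize import least_squares
    s=least_squares(lambda c:np.hypot(*(q-c).T)-.082,[.568,-.01],loss='soft_l1',f_scale=.003)
    print(n,len(q),s.x,np.std(s.fun))
s=np.radians(-6.3);X=np.array([np.cos(s),np.sin(s)]);
print(rel([.568,-.01,.3],s))
print(o['tcp_pos'],o['grip_width'])
```

```text
w 1032 [ 0.5712959  -0.00656701] 0.001253233583977914
t 195 [ 0.57238383 -0.01161599] 0.001338656387492611
(array([-0.387,  0.942, -0.496]), array([0.001, 0.001, 0.311]))
[0.572307   0.2453436  0.17858469] 0.02675340569134238
```

```bash
cat >> h.py <<'E'
S=np.radians(-6.3);PX=np.array([np.cos(S),np.sin(S)]);PY=np.array([-np.sin(S),np.cos(S)]);PAN=np.array([.5717,-.009])
def pan(x,y): return PAN+x*PX+y*PY
E
python3 -c "
from h import *
for y in(.048,.003,-.042): print(pan(0,y))
print(rel([*pan(0,.048),.16],S))"
```

```text
[0.57696725 0.03871013]
[ 0.5720292  -0.00601812]
[ 0.56709116 -0.05074636]
(array([-0.281,  0.774,  0.064]), array([0.001, 0.001, 0.311]))
```

Request:
servo_tool:
  commands:
    - [[-0.281, 0.774, 0.0], [0, 0, 0.311]]
    - [[-0.281, 0.774, 0.0], [0, 0, 0.311]]
    - [[-0.281, 0.774, 0.0], [0, 0, 0.311]]
    - [[-0.281, 0.774, 0.0], [0, 0, 0.311]]
    - [[-0.281, 0.774, 0.0], [0, 0, 0.311]]
    - [[-0.281, 0.774, 0.0], [0, 0, 0.311]]
    - [[-0.281, 0.774, 0.0], [0, 0, 0.311]]

```text
clock: 6.7
tcp_pos: [0.577, 0.0409, 0.1758]
orientation: [-3.136, 0.17, 0.003]
contact_force: [0.1, -0.1, -0.1]
grip_width: 0.0271
gripper_force: 39.8
```

```bash
python3 -c "
from h import *
print(rel([*pan(0,.048),.056],S),r.get_obs()['grip_width'],r.get_obs()['tcp_pos'])"
```

```text
(array([0.002, 0.009, 0.479]), array([-0.001,  0.001,  0.001])) 0.027083473337283216 [0.5770375  0.04089708 0.17581258]
```

Request:
servo_tool:
  commands:
    - [[0, 0.009, 0.2], [0, 0, 0]]
    - [[0, 0.009, 0.4], [0, 0, 0]]
    - [[0, 0.009, 0.48], [0, 0, 0]]
    - [[0, 0.009, 0.48], [0, 0, 0]]
    - [[0, 0.009, 0.48], [0, 0, 0]]

```text
clock: 7.2
tcp_pos: [0.5769, 0.0397, 0.0561]
orientation: [-3.136, 0.168, 0.002]
contact_force: [-0.2, 0.2, 0.3]
grip_width: 0.0267
gripper_force: 49.5
```

Request:
servo_tool:
  commands:
    - [[0, 0, 0], [0, 0, 0]]
    - [[0, 0, 0], [0, 0, 0]]
    - [[0, 0, 0], [0, 0, 0]]
    - [[0, 0, 0], [0, 0, 0]]
  claw: 0.45

```text
clock: 7.6
tcp_pos: [0.5759, 0.0323, 0.0558]
orientation: [3.13, -0.178, -0.005]
contact_force: [-0.1, -10.8, -8.8]
grip_width: 0.047
gripper_force: 5.3
```

Request:
servo_tool:
  commands:
    - [[0, 0, -0.2], [0, 0, 0]]
    - [[0, 0, -0.5], [0, 0, 0]]
    - [[0, -0.2, -0.6], [0, 0, 0]]
    - [[0, -0.4, -0.6], [0, 0, 0]]
    - [[0, -0.6, -0.6], [0, 0, 0]]
    - [[0, -0.7, -0.6], [0, 0, 0]]
    - [[0, -0.7, -0.6], [0, 0, 0]]

```text
clock: 8.3
tcp_pos: [0.5953, 0.2207, 0.2087]
orientation: [-3.131, 0.156, -0.003]
contact_force: [-1.0, -0.3, -0.4]
grip_width: 0.0472
gripper_force: 0.0
```

```bash
python3 jars.py w2; python3 -c "
from h import *
print(r.get_obs()['tcp_pos'],rel([.4968,.255,.1],np.radians(-26.9)))"
```

```text
blue [560.  31.] [0.7313 0.021  0.034 ] few
blue [536. 232.] 808 cap [0.5692 0.0294 0.034 ] capz 0.057 rect [0.5686 0.0236] [0.044 0.056] 83.9
blue [515. 324.] 3896 cap [0.478  0.0437 0.034 ] capz 0.051 rect [0.4954 0.0444] [0.048 0.019] 83.2
blue [298. 323.] 526 cap [0.4992 0.254  0.034 ] capz 0.032 rect [0.4967 0.2551] [0.028 0.028] 62.6
orange [204. 244.] 613 cap [0.588  0.3312 0.034 ] capz 0.032 rect [0.587  0.3327] [0.027 0.028] 81.2
[0.59574946 0.21645508 0.20799934] (array([-0.41 , -0.111,  0.432]), array([-0.002, -0.   ,  0.233]))
```

The fingers close along tool y, so in the pan I need the tool yaw turned by 90° (the finger brushed the wall). From here I pick with yaw near 63° and place at 83.7°.

```bash
python3 -c "
from h import *
print(r.get_obs()['joints'].round(2),rel([.4967,.2551,.1],np.radians(62.9)))
m,E=ext('wrist',r.get_obs());print(at_z('wrist',[536,232],.059,r.get_obs()))"
```

```text
[-0.1   0.49 -0.47  1.68  0.25  1.03 -2.33] (array([-0.41 , -0.112,  0.432]), array([-0.001, -0.002, -0.765]))
[0.57674089 0.03999992 0.059     ]
```

Request:
servo_tool:
  commands:
    - [[-0.41, -0.112, 0.0], [0, 0, -0.765]]
    - [[-0.41, -0.112, 0.2], [0, 0, -0.765]]
    - [[-0.41, -0.112, 0.4], [0, 0, -0.765]]
    - [[-0.41, -0.112, 0.432], [0, 0, -0.765]]
    - [[-0.41, -0.112, 0.432], [0, 0, -0.765]]
    - [[-0.41, -0.112, 0.432], [0, 0, -0.765]]
    - [[-0.41, -0.112, 0.432], [0, 0, -0.765]]
    - [[-0.41, -0.112, 0.432], [0, 0, -0.765]]
    - [[-0.41, -0.112, 0.432], [0, 0, -0.765]]
    - [[-0.41, -0.112, 0.432], [0, 0, -0.765]]

```text
clock: 9.35
tcp_pos: [0.4983, 0.2494, 0.099]
orientation: [2.689, 1.623, 0.0]
contact_force: [-1.0, 0.2, 0.7]
grip_width: 0.0472
gripper_force: 0.0
```

```bash
python3 -c "
from h import *
print(rel([.4967,.2551,.027],np.radians(62.9)))
o=r.get_obs();p,d=r.grab_frame('wrist');"; python3 jars.py w3
```

```text
(array([ 0.017, -0.016,  0.288]), array([ 0.   , -0.   , -0.007]))
blue [257. 140.] 109 cap [0.5008 0.3294 0.034 ] capz 0.031 rect [0.4916 0.3358] [0.028 0.028] 73.8
blue [318. 241.] 112 cap [0.5035 0.2648 0.034 ] capz 0.029 rect [0.4962 0.2552] [0.028 0.028] 62.3
orange [113.  19.] 514 cap [0.4671 0.411  0.034 ] capz 0.027 rect [0.4628 0.4147] [0.017 0.033] 87.8
orange [386.  71.] 158 cap [0.5757 0.3276 0.034 ] capz 0.029 rect [0.5862 0.3333] [0.028 0.028] 80.8
```

Request:
servo_tool:
  commands:
    - [[0.017, -0.016, 0], [0, 0, -0.007]]
    - [[0.017, -0.016, 0.15], [0, 0, -0.007]]
    - [[0.017, -0.016, 0.288], [0, 0, -0.007]]
    - [[0.017, -0.016, 0.288], [0, 0, -0.007]]
    - [[0.017, -0.016, 0.288], [0, 0, -0.007]]

```text
clock: 9.95
tcp_pos: [0.496, 0.2564, 0.0271]
orientation: [-2.676, -1.645, 0.001]
contact_force: [0.2, -0.2, 0.7]
grip_width: 0.0472
gripper_force: 0.0
```

Request:
servo_tool:
  commands:
    - [[0, 0, 0], [0, 0, 0]]
    - [[0, 0, 0], [0, 0, 0]]
    - [[0, 0, 0], [0, 0, 0]]
    - [[0, 0, 0], [0, 0, 0]]
    - [[0, 0, 0], [0, 0, 0]]
  claw: 1

```text
clock: 10.45
tcp_pos: [0.4976, 0.2569, 0.0288]
orientation: [2.677, 1.645, 0.006]
contact_force: [0.3, -0.5, 7.6]
grip_width: 0.0267
gripper_force: 40.5
```

Request:
servo_tool:
  commands:
    - [[0, 0, -0.2], [0, 0, 0]]
    - [[0, 0, -0.4], [0, 0, 0]]
    - [[0, 0, -0.6], [0, 0, 0]]
    - [[0, 0, -0.6], [0, 0, 0]]
    - [[0, 0, -0.6], [0, 0, 0]]

```text
clock: 10.95
tcp_pos: [0.4972, 0.256, 0.1789]
orientation: [2.676, 1.643, 0.006]
contact_force: [0.5, 0.1, -0.9]
grip_width: 0.027
gripper_force: 39.9
```

```bash
python3 -c "
from h import *
print(rel([*pan(0,.003),.17],S+np.pi/2))"
```

```text
(array([-0.799,  0.741,  0.036]), array([ 0.002, -0.001, -0.229]))
```

Request:
servo_tool:
  commands:
    - [[-0.8, 0.741, 0], [0, 0, -0.229]]
    - [[-0.8, 0.741, 0], [0, 0, -0.229]]
    - [[-0.8, 0.741, 0], [0, 0, -0.229]]
    - [[-0.8, 0.741, 0], [0, 0, -0.229]]
    - [[-0.8, 0.741, 0], [0, 0, -0.229]]
    - [[-0.8, 0.741, 0], [0, 0, -0.229]]
    - [[-0.8, 0.741, 0], [0, 0, -0.229]]
    - [[-0.8, 0.741, 0], [0, 0, -0.229]]

```text
clock: 11.75
tcp_pos: [0.5704, -0.0067, 0.1756]
orientation: [-2.339, -2.095, 0.002]
contact_force: [-1.0, 0.2, 0.1]
grip_width: 0.0272
gripper_force: 39.9
```

```bash
python3 -c "
from h import *
print(rel([*pan(0,.003),.056],S+np.pi/2),r.get_obs()['tcp_pos'])"
```

```text
(array([0.003, 0.007, 0.478]), array([-0.002, -0.   , -0.   ])) [ 0.57038078 -0.00668323  0.17560329]
```

Request:
servo_tool:
  commands:
    - [[0, 0.007, 0.2], [0, 0, 0]]
    - [[0, 0.007, 0.4], [0, 0, 0]]
    - [[0, 0.007, 0.478], [0, 0, 0]]
    - [[0, 0.007, 0.478], [0, 0, 0]]
    - [[0, 0.007, 0.478], [0, 0, 0]]

```text
clock: 12.25
tcp_pos: [0.5723, -0.0042, 0.0569]
orientation: [-2.334, -2.1, 0.0]
contact_force: [0.0, -0.4, 0.4]
grip_width: 0.027
gripper_force: 42.6
```

Request:
servo_tool:
  commands:
    - [[0, 0, 0], [0, 0, 0]]
    - [[0, 0, 0], [0, 0, 0]]
    - [[0, 0, 0], [0, 0, 0]]
    - [[0, 0, 0], [0, 0, 0]]
  claw: 0.45

```text
clock: 12.65
tcp_pos: [0.5733, -0.0066, 0.0578]
orientation: [2.339, 2.097, 0.001]
contact_force: [-0.0, 0.4, -0.2]
grip_width: 0.047
gripper_force: 0.0
```

Request:
servo_tool:
  commands:
    - [[0, 0, -0.2], [0, 0, 0]]
    - [[0, 0, -0.4], [0, 0, 0]]
    - [[0.2, 0, -0.6], [0, 0, 0]]
    - [[0.4, 0, -0.6], [0, 0, 0]]
    - [[0.6, 0.2, -0.6], [0, 0, 0]]
    - [[0.8, 0.2, -0.6], [0, 0, 0]]
    - [[1, 0.2, -0.6], [0, 0, 0]]
    - [[1, 0.2, -0.6], [0, 0, 0]]

```text
clock: 13.45
tcp_pos: [0.6494, 0.2417, 0.2077]
orientation: [-2.334, -2.1, -0.003]
contact_force: [-0.6, 0.3, 0.4]
grip_width: 0.0468
gripper_force: 0.0
```

```bash
python3 jars.py w4;python3 -c "
from h import *
print(rel([.4920,.3358,.1],np.radians(73.8)),r.get_obs()['tcp_pos'])"
```

```text
blue [127. 139.] 805 cap [0.4946 0.3353 0.034 ] capz 0.032 rect [0.492  0.3353] [0.028 0.029] 73.7
blue [182. 421.] 729 cap [0.4805 0.0476 0.034 ] capz 0.047 rect [0.4878 0.049 ] [0.04  0.005] 78.6
orange [63. 27.] 1132 cap [0.4656 0.4222 0.034 ] capz 0.032 rect [0.4622 0.4236] [0.028 0.029] 22.6
orange [237. 132.] 557 cap [0.5877 0.3311 0.034 ] capz 0.032 rect [0.5867 0.3329] [0.028 0.028] 82.4
(array([ 0.291, -0.659,  0.434]), array([-0.001, -0.004,  0.116])) [0.64863806 0.24618863 0.20796167]
```

Request:
servo_tool:
  commands:
    - [[0.291, -0.659, 0.0], [0, 0, 0.116]]
    - [[0.291, -0.659, 0.0], [0, 0, 0.116]]
    - [[0.291, -0.659, 0.2], [0, 0, 0.116]]
    - [[0.291, -0.659, 0.4], [0, 0, 0.116]]
    - [[0.291, -0.659, 0.434], [0, 0, 0.116]]
    - [[0.291, -0.659, 0.434], [0, 0, 0.116]]
    - [[0.291, -0.659, 0.434], [0, 0, 0.116]]
    - [[0.291, -0.659, 0.434], [0, 0, 0.116]]

```text
clock: 14.3
tcp_pos: [0.4965, 0.3269, 0.1009]
orientation: [2.522, 1.873, 0.005]
contact_force: [0.7, 1.4, -0.4]
grip_width: 0.0475
gripper_force: 0.0
```

```bash
python3 jars.py w5;python3 -c "
from h import *
print(rel([.4920,.3355,.027],np.radians(73.8)),r.get_obs()['tcp_pos'])"
```

```text
orange [229. 125.] 107 cap [0.4722 0.4177 0.034 ] capz 0.028 rect [0.4616 0.4241] [0.028 0.028] 21.9
(array([ 0.027, -0.028,  0.296]), array([ 0.002, -0.002, -0.007])) [0.4965202  0.32690019 0.10100943]
```

View pics/w5.png

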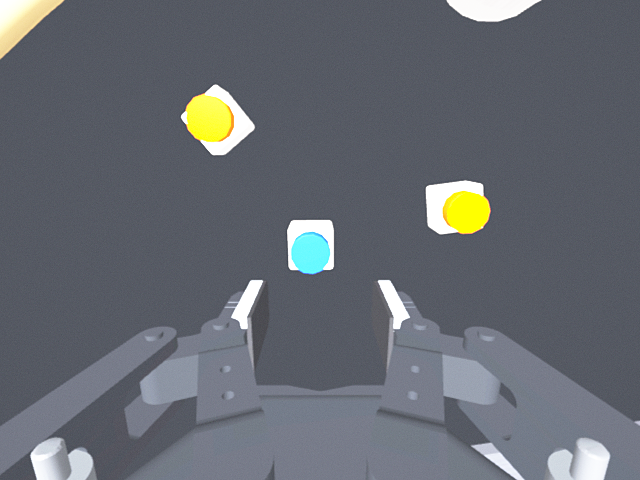

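The jar is there at (311,250), square to the fingers. Only the exposure changed (the caps look cyan and yellow). I'm going down.

Request:
servo_tool:
  commands:
    - [[0.022, -0.022, 0], [0, 0, 0]]
    - [[0.022, -0.022, 0.15], [0, 0, 0]]
    - [[0.022, -0.022, 0.293], [0, 0, 0]]
    - [[0.022, -0.022, 0.293], [0, 0, 0]]
    - [[0.022, -0.022, 0.293], [0, 0, 0]]

```text
clock: 14.85
tcp_pos: [0.4906, 0.3342, 0.0264]
orientation: [-2.52, -1.875, -0.0]
contact_force: [-0.7, 0.3, 1.3]
grip_width: 0.047
gripper_force: 0.0
```

Request:
servo_tool:
  commands:
    - [[0, 0, 0], [0, 0, 0]]
    - [[0, 0, 0], [0, 0, 0]]
    - [[0, 0, 0], [0, 0, 0]]
    - [[0, 0, 0], [0, 0, 0]]
    - [[0, 0, 0], [0, 0, 0]]
  claw: 1

```text
clock: 15.35
tcp_pos: [0.4916, 0.335, 0.028]
orientation: [2.52, 1.875, 0.006]
contact_force: [-1.2, -0.3, 7.2]
grip_width: 0.0268
gripper_force: 40.7
```

Request:
servo_tool:
  commands:
    - [[0, 0, -0.2], [0, 0, 0]]
    - [[0, 0, -0.4], [0, 0, 0]]
    - [[0, 0, -0.6], [0, 0, 0]]
    - [[0, 0, -0.6], [0, 0, 0]]
    - [[0, 0, -0.6], [0, 0, 0]]

```text
clock: 15.85
tcp_pos: [0.4912, 0.3341, 0.1778]
orientation: [2.52, 1.875, 0.006]
contact_force: [-0.7, -0.5, -1.1]
grip_width: 0.0267
gripper_force: 39.9
```

```bash
python3 -c "
from h import *
a,b=rel([*pan(0,-.042),.17],S+np.pi/2);print(a,b,a[:2]/2)"
```

```text
[-1.387  0.733  0.03 ] [ 0.002 -0.001 -0.116] [-0.6935  0.3665]
```

Request:
servo_tool:
  commands:
    - [[-0.9, 0.47, -0.05], [0, 0, 0]]
    - [[-0.9, 0.47, -0.05], [0, 0, 0]]
    - [[-0.9, 0.47, -0.05], [0, 0, 0]]
    - [[-0.9, 0.47, -0.05], [0, 0, 0]]
    - [[-0.9, 0.47, -0.05], [0, 0, 0]]
    - [[-0.9, 0.47, -0.05], [0, 0, 0]]

```text
clock: 16.45
tcp_pos: [0.5389, 0.0752, 0.1861]
orientation: [2.529, 1.86, -0.008]
contact_force: [0.5, -0.9, -1.1]
grip_width: 0.0268
gripper_force: 39.8
```

Request:
servo_tool:
  commands:
    - [[-0.487, 0.263, 0.05], [0, 0, -0.116]]
    - [[-0.487, 0.263, 0.05], [0, 0, -0.116]]
    - [[-0.487, 0.263, 0.05], [0, 0, -0.116]]
    - [[-0.487, 0.263, 0.05], [0, 0, -0.116]]
    - [[-0.487, 0.263, 0.05], [0, 0, -0.116]]

```text
clock: 16.95
tcp_pos: [0.5655, -0.0519, 0.1742]
orientation: [-2.34, -2.093, 0.002]
contact_force: [-0.2, 0.6, -0.6]
grip_width: 0.0271
gripper_force: 39.8
```

```bash
python3 -c "
from h import *
print(rel([*pan(0,-.042),.056],S+np.pi/2),r.get_obs()['tcp_pos'])"
```

```text
(array([0.005, 0.007, 0.473]), array([-0.002, -0.   , -0.001])) [ 0.56552277 -0.05187917  0.17417513]
```

Request:
servo_tool:
  commands:
    - [[0.003, 0.007, 0.2], [0, 0, 0]]
    - [[0.003, 0.007, 0.4], [0, 0, 0]]
    - [[0.003, 0.007, 0.473], [0, 0, 0]]
    - [[0.003, 0.007, 0.473], [0, 0, 0]]
    - [[0.003, 0.007, 0.473], [0, 0, 0]]

```text
clock: 17.45
tcp_pos: [0.5687, -0.049, 0.0581]
orientation: [-2.337, -2.099, -0.001]
contact_force: [-0.4, -0.3, 0.6]
grip_width: 0.0269
gripper_force: 41.2
```

Request:
servo_tool:
  commands:
    - [[0, 0, 0], [0, 0, 0]]
    - [[0, 0, 0], [0, 0, 0]]
    - [[0, 0, 0], [0, 0, 0]]
    - [[0, 0, 0], [0, 0, 0]]
  claw: 0.45

```text
clock: 17.85
tcp_pos: [0.5685, -0.0507, 0.0579]
orientation: [2.339, 2.096, 0.001]
contact_force: [-0.4, 0.1, -1.3]
grip_width: 0.047
gripper_force: 0.0
```

Request:
servo_tool:
  commands:
    - [[0, 0, -0.2], [0, 0, 0]]
    - [[0, 0, -0.4], [0, 0, 0]]
    - [[0, 0, -0.6], [0, 0, 0]]
    - [[0, 0, -0.8], [0, 0, 0]]
    - [[0, 0, -1], [0, 0, 0]]
    - [[0, 0, -1], [0, 0, 0]]
    - [[0, 0, -1], [0, 0, 0]]

```text
clock: 18.55
tcp_pos: [0.5686, -0.0507, 0.3086]
orientation: [2.338, 2.095, 0.002]
contact_force: [0.5, 0.2, -1.7]
grip_width: 0.0469
gripper_force: 0.0
```

Run:
```python
from h import *
o=r.get_obs();p,d=r.grab_frame('wrist');cv2.imwrite('pics/w6.png',p[...,::-1])
P=cloud('wrist',d,o);rho=np.hypot(P[...,0]-PAN[0],P[...,1]-PAN[1])
hsv=cv2.cvtColor(p,cv2.COLOR_RGB2HSV);m=cv2.inRange(hsv,(85,100,60),(125,255,255));m[~(rho<.08)]=0
n,l,s,c=cv2.connectedComponentsWithStats(m)
for i in range(1,n):
    if s[i,4]>60:
        w=np.nanmedian(P[l==i],0);print(c[i].round(),s[i,4],w.round(4),np.hypot(*(w[:2]-PAN)).round(3))
m=(np.abs(P[...,2]-.072)<.003)&(rho<.095)&(rho>.07)
q=P[m][:,:2]
from scipy.optimize import least_squares
f=least_squares(lambda c:np.hypot(*(q-c).T)-.082,PAN,loss='soft_l1',f_scale=.002);print('pan',len(q),f.x,np.std(f.fun))
print(o['tcp_pos'])
```

```text
[317. 126.] 409 [0.5756 0.0407 0.057 ] 0.05
[319. 171.] 375 [ 0.572  -0.0065  0.0571] 0.003
[320. 209.] 361 [ 0.5686 -0.0477  0.0571] 0.039
pan 1643 [ 0.57169118 -0.00775278] 0.0011337092392568011
[ 0.56861343 -0.05065006  0.30861235]
```

View pics/w6.png

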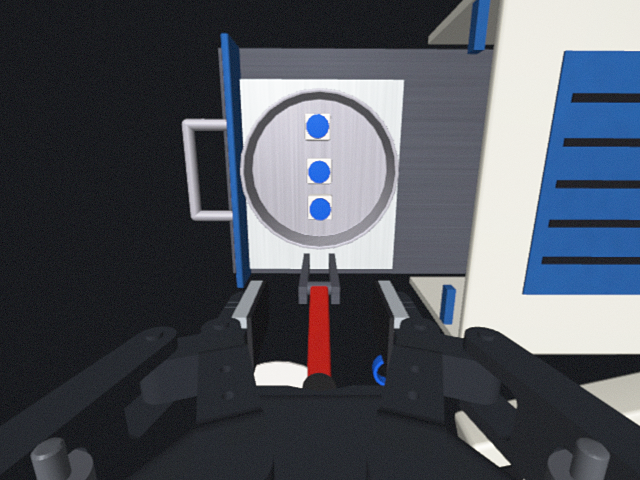

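All three jars stand upright in the pan, with caps at (317,126), (319,171) and (320,209). Now I go for the white cover, passing high over the clamp.

Request:
servo_tool:
  commands:
    - [[0, 0, -0.2], [0, 0, 0]]
    - [[0, 0, -0.4], [0, 0, 0]]
    - [[0, 0, -0.5], [0, 0, 0]]
    - [[0, 0, -0.5], [0, 0, 0]]
    - [[-0.2, 0, -0.5], [0, 0, 0]]
    - [[-0.4, -0.1, -0.5], [0, 0, 0]]
    - [[-0.6, -0.2, -0.5], [0, 0, 0]]
    - [[-0.8, -0.24, -0.5], [0, 0, 0]]
    - [[-1, -0.24, -0.5], [0, 0, 0]]
  claw: 0.3

```text
clock: 19.5
tcp_pos: [0.4807, -0.2821, 0.4301]
orientation: [-2.337, -2.095, 0.004]
contact_force: [0.5, -0.1, -0.5]
grip_width: 0.0597
gripper_force: 0.0
```

Request:
servo_tool:
  commands:
    - [[-0.15, 0, 0], [0, 0, 0]]
    - [[-0.27, 0, 0.2], [0, 0, 0]]
    - [[-0.27, 0, 0.4], [0, 0, 0]]
    - [[-0.27, 0, 0.6], [0, 0, 0]]
    - [[-0.27, 0, 0.8], [0, 0, 0]]
    - [[-0.27, 0, 0.8], [0, 0, 0]]
    - [[-0.27, 0, 0.8], [0, 0, 0]]

```text
clock: 20.2
tcp_pos: [0.4746, -0.3469, 0.2301]
orientation: [-2.335, -2.094, 0.001]
contact_force: [0.3, -0.2, 0.3]
grip_width: 0.06
gripper_force: 0.0
```

```bash
cat > cov.py <<'E'
from h import *
import sys
from scipy.optimize import least_squares
o=r.get_obs();p,d=r.grab_frame('wrist');cv2.imwrite(f'pics/{sys.argv[1]}.png',p[...,::-1])
P=cloud('wrist',d,o);rho=np.hypot(P[...,0]-.473,P[...,1]+.359)
m=(P[...,2]>.007)&(P[...,2]<.019)&(rho<.12);print('disc',m.sum(),cv2.minEnclosingCircle(P[m][:,:2].astype(np.float32)))
m=(P[...,2]>.039)&(P[...,2]<.050)&(rho<.05);print('knob',m.sum(),cv2.minEnclosingCircle(P[m][:,:2].astype(np.float32)) if m.sum() else 0,np.median(P[m][:,2]))
print(o['tcp_pos'],o['joints'].round(2))
E
python3 cov.py w7
```

```text
disc 20980 ((0.4743744730949402, -0.358223021030426), 0.0882868766784668)
knob 548 ((0.4745248854160309, -0.35798996686935425), 0.013048899360001087) 0.043063866139030405
[ 0.4746436  -0.34688236  0.23014102] [ 1.1   0.46 -0.76  1.75  0.35  1.08  0.11]
```

Request:
servo_tool:
  commands:
    - [[-0.045, 0.004, 0.2], [0, 0, 0]]
    - [[-0.045, 0.004, 0.4], [0, 0, 0]]
    - [[-0.045, 0.004, 0.6], [0, 0, 0]]
    - [[-0.045, 0.004, 0.77], [0, 0, 0]]
    - [[-0.045, 0.004, 0.77], [0, 0, 0]]
    - [[-0.045, 0.004, 0.77], [0, 0, 0]]

```text
clock: 20.85
tcp_pos: [0.4776, -0.3597, 0.0422]
orientation: [2.337, 2.095, 0.001]
contact_force: [0.4, -0.2, -0.0]
grip_width: 0.0598
gripper_force: 0.0
```

Request:
servo_tool:
  commands:
    - [[0, 0, 0], [0, 0, 0]]
    - [[0, 0, 0], [0, 0, 0]]
    - [[0, 0, 0], [0, 0, 0]]
    - [[0, 0, 0], [0, 0, 0]]
    - [[0, 0, 0], [0, 0, 0]]
    - [[0, 0, 0], [0, 0, 0]]
  claw: 1
  squeeze: 60

```text
clock: 21.45
tcp_pos: [0.4773, -0.3601, 0.0429]
orientation: [2.336, 2.094, 0.0]
contact_force: [-2.6, 0.2, 11.9]
grip_width: 0.0243
gripper_force: 58.2
```

Request:
servo_tool:
  commands:
    - [[0, 0, -0.1], [0, 0, 0]]
    - [[0, 0, -0.25], [0, 0, 0]]
    - [[0, 0, -0.4], [0, 0, 0]]
    - [[0, 0, -0.6], [0, 0, 0]]
    - [[0, 0, -0.8], [0, 0, 0]]
    - [[0, 0, -1], [0, 0, 0]]
    - [[0, 0, -1], [0, 0, 0]]

```text
clock: 22.15
tcp_pos: [0.4794, -0.3598, 0.2988]
orientation: [2.329, 2.088, 0.004]
contact_force: [1.1, 0.7, -1.3]
grip_width: 0.024
gripper_force: 59.4
```

Request:
servo_tool:
  commands:
    - [[0, 0, -0.2], [0, 0, 0]]
    - [[0, 0, -0.4], [0, 0, 0]]
    - [[0, 0, -0.6], [0, 0, 0]]
    - [[0, 0, -0.64], [0, 0, 0]]
    - [[0, 0, -0.64], [0, 0, 0]]

```text
clock: 22.65
tcp_pos: [0.4763, -0.3587, 0.4519]
orientation: [2.336, 2.095, 0.001]
contact_force: [0.5, 0.5, -2.1]
grip_width: 0.0237
gripper_force: 59.6
```

```bash
cat > held.py <<'E'
from h import *
import sys
o=r.get_obs();p,d=r.grab_frame('wrist');cv2.imwrite(f'pics/{sys.argv[1]}.png',p[...,::-1])
m,_=ext('top');hm=r.camera_model('wrist');E=hm['hand_eye'];v,u=np.mgrid[:480,:640]
T=np.stack([(u-hm['cx'])/hm['fx']*d,(v-hm['cy'])/hm['fy']*d,d],-1)@E[:3,:3].T+E[:3,3]
k=(d>0)&(T[...,2]>.015)&(T[...,2]<.055)&(np.hypot(T[...,0],T[...,1])<.11)&(p.min(-1)>140)
q=T[k];print(len(q),cv2.minEnclosingCircle(q[:,:2].astype(np.float32)))
z=np.linalg.lstsq(np.c_[q[:,:2],np.ones(len(q))],q[:,2],rcond=None)[0];print('disc plane in tool',z,o['tcp_pos'],o['orientation'],o['grip_width'])
E
python3 held.py w8
```

```text
66219 ((0.002231554826721549, -0.0012789308093488216), 0.08820419758558273)
disc plane in tool [-0.00142804  0.00286985  0.03188817] [ 0.47628573 -0.358687    0.45191772] [2.33578917e+00 2.09468311e+00 6.37365721e-04] 0.023740727792323692
```

View pics/w8.png

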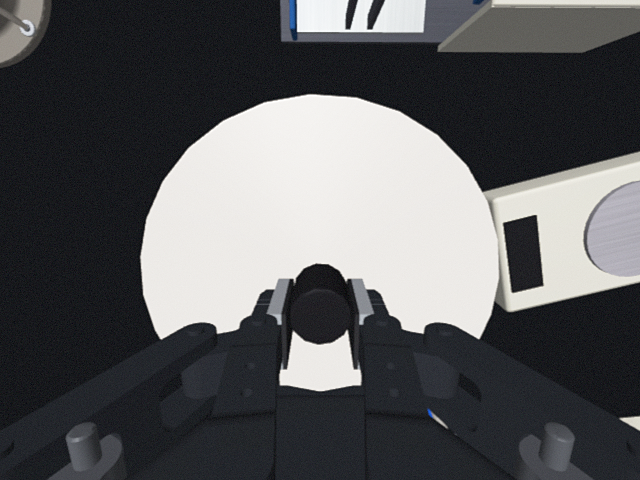

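The cover is held level and centred to 2 mm (disc radius 88.2 mm in the tool frame). I carry it over the clamp.

Request:
servo_tool:
  commands:
    - [[0.12, 0, 0], [0, 0, 0]]
    - [[0.3, 0.05, 0], [0, 0, 0]]
    - [[0.5, 0.1, 0], [0, 0, 0]]
    - [[0.68, 0.13, 0], [0, 0, 0]]
    - [[0.86, 0.15, 0], [0, 0, 0]]
    - [[1, 0.16, 0], [0, 0, 0]]

```text
clock: 23.3
tcp_pos: [0.5418, -0.1117, 0.4471]
orientation: [-2.333, -2.098, 0.003]
contact_force: [0.0, 0.6, -1.0]
grip_width: 0.0238
gripper_force: 59.6
```

Request:
servo_tool:
  commands:
    - [[0.15, 0.02, 0], [0, 0, 0]]
    - [[0.3, 0.05, 0], [0, 0, 0]]
    - [[0.43, 0.07, 0], [0, 0, 0]]
    - [[0.43, 0.07, 0], [0, 0, 0]]
    - [[0.43, 0.07, 0], [0, 0, 0]]

```text
clock: 23.8
tcp_pos: [0.5709, -0.0094, 0.4474]
orientation: [-2.335, -2.098, 0.005]
contact_force: [0.5, -0.6, -2.9]
grip_width: 0.0242
gripper_force: 59.6
```

```bash
python3 -c "
from h import *
print(rel([.5727,-.0103,.22],S+np.pi/2),r.get_obs()['tcp_pos'])";python3 held.py w9
```

```text
(array([-0.002,  0.011,  0.909]), array([-0.002,  0.   ,  0.002])) [ 0.57091123 -0.0093671   0.44735705]
66181 ((0.002047103364020586, -0.001094907522201538), 0.08831186592578888)
disc plane in tool [-0.0009986   0.00288536  0.03186237] [ 0.57091123 -0.0093671   0.44735705] [-2.3347916  -2.09830586  0.00482115] 0.02423480421099407
```

Request:
servo_tool:
  commands:
    - [[-0.002, 0.01, 0.2], [0, 0, 0]]
    - [[-0.002, 0.01, 0.4], [0, 0, 0]]
    - [[-0.002, 0.01, 0.6], [0, 0, 0]]
    - [[-0.002, 0.01, 0.8], [0, 0, 0]]
    - [[-0.002, 0.01, 1], [0, 0, 0]]
    - [[-0.002, 0.01, 1], [0, 0, 0]]
    - [[-0.002, 0.01, 1], [0, 0, 0]]

```text
clock: 24.55
tcp_pos: [0.5739, -0.0118, 0.1999]
orientation: [-2.34, -2.094, 0.002]
contact_force: [0.0, 0.4, -0.9]
grip_width: 0.024
gripper_force: 59.6
```

Request:
servo_tool:
  commands:
    - [[0, 0, 0.15], [0, 0, 0]]
    - [[0, 0, 0.22], [0, 0, 0]]
    - [[0, 0, 0.22], [0, 0, 0]]
    - [[0, 0, 0.22], [0, 0, 0]]

```text
clock: 24.95
tcp_pos: [0.5752, -0.0105, 0.1465]
orientation: [2.338, 2.096, 0.002]
contact_force: [0.3, 0.4, -0.7]
grip_width: 0.0237
gripper_force: 59.7
```

```bash
python3 -c "
from h import *
print(rel([.5727,-.0103,.108],S+np.pi/2),r.get_obs()['tcp_pos'])";python3 held.py w10
```

```text
(array([-0.   , -0.01 ,  0.154]), array([ 0.001, -0.   ,  0.   ])) [ 0.5751765  -0.01053304  0.14653633]
66199 ((0.002183074364438653, -0.0012985875364392996), 0.08799619972705841)
disc plane in tool [-0.00132658  0.00271792  0.03185723] [ 0.5751765  -0.01053304  0.14653633] [2.33845010e+00 2.09599870e+00 2.29739651e-03] 0.023666691059686426
```

Request:
servo_tool:
  commands:
    - [[0, -0.01, 0], [0, 0, 0]]
    - [[0, -0.01, 0.04], [0, 0, 0]]
    - [[0, -0.01, 0.08], [0, 0, 0]]
    - [[0, -0.01, 0.11], [0, 0, 0]]
    - [[0, -0.01, 0.13], [0, 0, 0]]
    - [[0, -0.01, 0.15], [0, 0, 0]]
    - [[0, -0.01, 0.15], [0, 0, 0]]
    - [[0, -0.01, 0.15], [0, 0, 0]]

```text
clock: 25.8
tcp_pos: [0.5718, -0.0102, 0.1072]
orientation: [-2.339, -2.097, -0.0]
contact_force: [0.1, -0.7, -1.4]
grip_width: 0.0241
gripper_force: 59.8
```

```bash
python3 held.py w11
```

```text
66153 ((0.00657510245218873, -0.010250330902636051), 0.0978960245847702)
disc plane in tool [-0.00071453  0.00111698  0.03185807] [ 0.57175983 -0.01018137  0.10717299] [-2.33882914e+00 -2.09735367e+00 -1.60339110e-04] 0.024101948018611048
```

Request:
servo_tool:
  commands:
    - [[0, 0, 0], [0, 0, 0]]
    - [[0, 0, 0], [0, 0, 0]]
    - [[0, 0, 0], [0, 0, 0]]
    - [[0, 0, 0], [0, 0, 0]]
  claw: 0.4

```text
clock: 26.25
tcp_pos: [0.5718, -0.0103, 0.1074]
orientation: [2.339, 2.097, 0.0]
contact_force: [-0.6, 0.3, -0.1]
grip_width: 0.0513
gripper_force: 0.0
```

Request:
servo_tool:
  commands:
    - [[0, 0, -0.1], [0, 0, 0]]
    - [[0, 0, -0.3], [0, 0, 0]]
    - [[0, 0, -0.5], [0, 0, 0]]
    - [[0, 0, -0.7], [0, 0, 0]]
    - [[0, 0, -0.9], [0, 0, 0]]
    - [[0, 0, -1], [0, 0, 0]]
    - [[0, 0, -1], [0, 0, 0]]

```text
clock: 26.95
tcp_pos: [0.5735, -0.0094, 0.3619]
orientation: [2.335, 2.094, 0.009]
contact_force: [-0.0, 0.7, -0.6]
grip_width: 0.0516
gripper_force: 0.0
```

Run:
```python
from h import *
o=r.get_obs();p,d=r.grab_frame('wrist');cv2.imwrite('pics/w12.png',p[...,::-1])
P=cloud('wrist',d,o);rho=np.hypot(P[...,0]-PAN[0],P[...,1]-PAN[1])
k=(rho<.1)&(abs(P[...,2]-.077)<.01)&(p.min(-1)>140);q=P[k]
print(cv2.minEnclosingCircle(q[:,:2].astype(np.float32)),np.linalg.lstsq(np.c_[q[:,:2]-PAN,np.ones(len(q))],q[:,2],rcond=None)[0])
k=(rho<.03)&(abs(P[...,2]-.109)<.004);print('knob',cv2.minEnclosingCircle(P[k][:,:2].astype(np.float32)),np.median(P[k][:,2]))
print(o['tcp_pos'])
red=(p[...,0]>120)&(p[...,1]<70)&(p[...,2]<70);q=P[red];print('red',len(q),np.nanmin(q,0),np.nanmax(q,0))
p,d=r.grab_frame('scene');cv2.imwrite('pics/s2.png',cv2.resize(p[120:330,230:450],None,fx=2.7,fy=2.7)[...,::-1])
Q=cloud('scene',d);red=(p[...,0]>110)&(p[...,1]<60)&(p[...,2]<60);q=Q[red];q=q[np.hypot(q[:,0]-.55,q[:,1]+.14)<.15]
i=np.argmax(q[:,2]);print('scene red',len(q),np.nanmin(q,0),np.nanmax(q,0),q[i])
for c,n in (('scene','clamp_grip'),('scene','clamp_hinge')):print(n,[(k['uv'],k['confidence'],Q[int(k['uv'][1]),int(k['uv'][0])]) for k in r.mark_of(c,n)])
```

```text
((0.5702415704727173, -0.008258279412984848), 0.08793634921312332) [-0.00068359 -0.00112139  0.07514864]
knob ((0.5704923868179321, -0.007998955436050892), 0.012985631823539734) 0.10695411549173717
[ 0.57345078 -0.00943467  0.36193547]
red 1236 [ 0.54866999 -0.14550788  0.11807772] [ 0.56861443 -0.11339396  0.22087828]
scene red 125 [ 0.55739128 -0.1804248   0.12826344] [ 0.57511915 -0.12166629  0.29426849] [ 0.56115676 -0.17539272  0.29426849]
clamp_grip [([347.1, 236.3], 0.2, array([ 0.71924805, -0.06709856,  0.17627993]))]
clamp_hinge [([312.0, 223.3], 0.81, array([ 0.57740489, -0.12736871,  0.13318741]))]
```

View pics/w12.png

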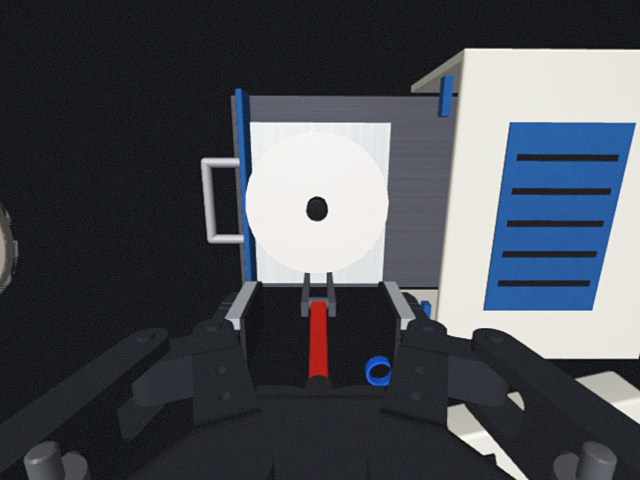

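View pics/s2.png

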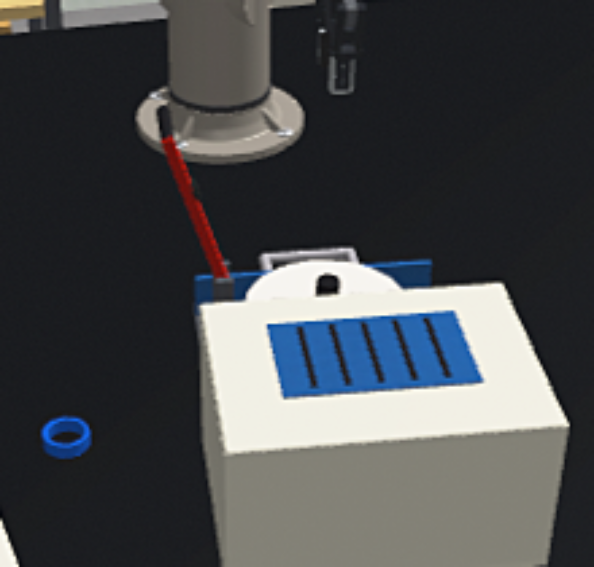

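The cover sits centred at (.570,-.008), level to 0.001 rad, at seated height. The clamp arm leans right at about 107°, with its grip near (.518,-.168,.287); both cameras agree. I move above the grip and turn so the fingers close across it.

Request:
servo_tool:
  commands:
    - [[0, 0, -0.2], [0, 0, 0.1]]
    - [[-0.655, -0.152, -0.2], [0, 0, 1]]
    - [[-0.655, -0.152, -0.2], [0, 0, 1]]
    - [[-0.655, -0.152, -0.2], [0, 0, 1]]
    - [[-0.655, -0.152, -0.2], [0, 0, 1]]
    - [[-0.655, -0.152, -0.2], [0, 0, 1]]
    - [[-0.655, -0.152, -0.2], [0, 0, 1]]
    - [[-0.655, -0.152, -0.2], [0, 0, 1]]
    - [[-0.655, -0.152, -0.2], [0, 0, 1]]
    - [[-0.655, -0.152, -0.2], [0, 0, 1]]
    - [[-0.655, -0.152, -0.2], [0, 0, 1]]
    - [[-0.655, -0.152, -0.2], [0, 0, 1]]
    - [[-0.655, -0.152, -0.2], [0, 0, 1]]
    - [[-0.655, -0.152, -0.2], [0, 0, 1]]

```text
clock: 28.55
tcp_pos: [0.5159, -0.1689, 0.4067]
orientation: [-3.137, 0.168, 0.002]
contact_force: [-0.7, 0.8, 0.6]
grip_width: 0.051
gripper_force: 0.0
```

Run:
```python
from h import *
o=r.get_obs();p,d=r.grab_frame('wrist');cv2.imwrite('pics/w13.png',p[...,::-1])
P=cloud('wrist',d,o)
k=(P[...,2]>.262)&(P[...,2]<.31)&(np.hypot(P[...,0]-.53,P[...,1]+.168)<.09);q=P[k]
red=(p[...,0]>110)&(p[...,1]<60)&(p[...,2]<60)
for n,q in(('grip',P[k&~red]),('red',P[red])):
    w=q-np.array([*PAN,0]);print(n,len(q),np.round([[f(w[:,:2]@PX),f(w[:,:2]@PY),f(q[:,2])] for f in (np.nanmin,np.nanmedian,np.nanmax)],4).tolist())
print(o['tcp_pos'],o['joints'].round(2),rel([*pan(-.037,-.165),.287],S))
```

```text
grip 1711 [[-0.0662, -0.1705, 0.2664], [-0.0268, -0.1637, 0.2914], [0.0093, -0.152, 0.2941]]
red 682 [[-0.0076, -0.1694, 0.1251], [0.003, -0.1485, 0.2576], [0.0094, -0.1069, 0.2927]]
[ 0.51593557 -0.16894632  0.40668153] [ 0.76  0.21 -0.66  1.62  0.13  1.36 -1.59] (array([ 0.003, -0.   ,  0.48 ]), array([-0.   ,  0.   ,  0.001]))
```

View pics/w13.png

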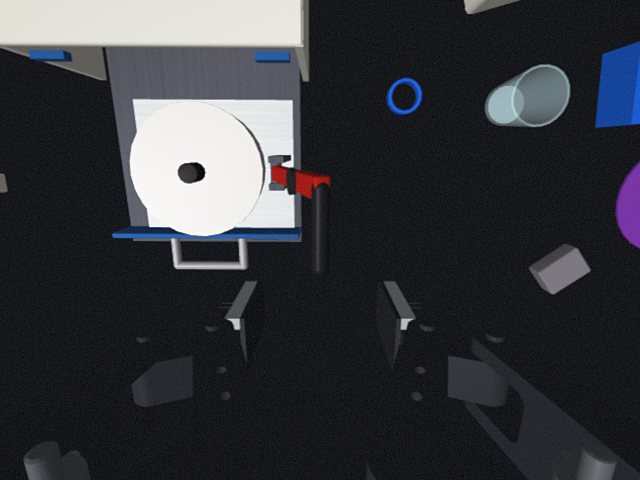

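The wrist view shows the black grip from (319,185) to (320,270), and the fingers straddle it along y. Measured in the shaker's axes, it is at x' -0.037, y' -0.164, z 0.287, and 0.175 m from the hinge as specified.

Request:
servo_tool:
  commands:
    - [[0.003, 0, 0.2], [0, 0, 0]]
    - [[0.003, 0, 0.4], [0, 0, 0]]
    - [[0.003, 0, 0.48], [0, 0, 0]]
    - [[0.003, 0, 0.48], [0, 0, 0]]
    - [[0.003, 0, 0.48], [0, 0, 0]]

```text
clock: 29.1
tcp_pos: [0.5173, -0.1691, 0.2881]
orientation: [-3.137, 0.17, -0.001]
contact_force: [0.2, -0.7, 1.1]
grip_width: 0.0508
gripper_force: 0.0
```

Request:
servo_tool:
  commands:
    - [[0, 0, 0], [0, 0, 0]]
    - [[0, 0, 0], [0, 0, 0]]
    - [[0, 0, 0], [0, 0, 0]]
    - [[0, 0, 0], [0, 0, 0]]
    - [[0, 0, 0], [0, 0, 0]]
    - [[0, 0, 0], [0, 0, 0]]
  claw: 1
  squeeze: 20

```text
clock: 29.7
tcp_pos: [0.5176, -0.1695, 0.2886]
orientation: [3.136, -0.172, 0.004]
contact_force: [-0.4, -0.9, 5.6]
grip_width: 0.0131
gripper_force: 20.2
```

Run:
```python
from h import *
o=r.get_obs();A=R.from_rotvec(o['orientation']);print(o['tcp_pos'],o['grip_width'])
w=o['tcp_pos'][:2]-PAN;y=w@PY+.113;z=o['tcp_pos'][2]-.12;t0=np.arctan2(z,y);print(w@PX,np.hypot(y,z),t0)
for t in np.linspace(t0,-.0,17)[1:]:
    dy=.175*(np.cos(t)-np.cos(t0));dz=.175*(np.sin(t)-np.sin(t0))
    print(round(t,2),np.round(A.inv().apply([*(dy*PY),dz])/.25,3).tolist())
```

```text
[ 0.5175898  -0.16954089  0.28863018] 0.013122296157902584
-0.03616658499672548 0.17661638466560314 1.8726662317672376
1.76 [0.0, -0.079, -0.02]
1.64 [0.0, -0.161, -0.03]
1.52 [0.0, -0.243, -0.031]
1.4 [0.0, -0.324, -0.022]
1.29 [0.0, -0.404, -0.004]
1.17 [0.0, -0.481, 0.023]
1.05 [0.0, -0.554, 0.059]
0.94 [0.0, -0.623, 0.104]
0.82 [0.0, -0.686, 0.156]
0.7 [-0.0, -0.743, 0.215]
0.59 [-0.0, -0.792, 0.281]
0.47 [-0.0, -0.833, 0.352]
0.35 [-0.001, -0.866, 0.427]
0.23 [-0.001, -0.89, 0.505]
0.12 [-0.001, -0.904, 0.586]
-0.0 [-0.001, -0.909, 0.667]
```

Request:
servo_tool:
  commands:
    - [[0, -0.079, -0.02], [0, 0, 0]]
    - [[0, -0.161, -0.03], [0, 0, 0]]
    - [[0, -0.243, -0.031], [0, 0, 0]]
    - [[0, -0.324, -0.022], [0, 0, 0]]
    - [[0, -0.404, -0.004], [0, 0, 0]]
    - [[0, -0.481, 0.023], [0, 0, 0]]
    - [[0, -0.554, 0.059], [0, 0, 0]]
    - [[0, -0.623, 0.104], [0, 0, 0]]
    - [[0, -0.623, 0.104], [0, 0, 0]]

```text
clock: 30.6
tcp_pos: [0.5337, -0.0118, 0.2606]
orientation: [-3.136, 0.165, 0.001]
contact_force: [-0.2, 1.7, 1.5]
grip_width: 0.0128
gripper_force: 20.3
```

Run:
```python
from h import *
o=r.get_obs();print(o['tcp_pos'],o['grip_width'],o['contact_force'])
w=o['tcp_pos'][:2]-PAN;y=w@PY+.113;z=o['tcp_pos'][2]-.12;print(w@PX,np.hypot(y,z),np.arctan2(z,y))
```

```text
[ 0.53365233 -0.01182911  0.26058155] 0.012839363127848105 [-0.16685273  1.66027377  1.54126838]
-0.03750744673159275 0.17607354859075636 0.9246750792324533
```

Tracking the arc well (0.92 rad, radius 0.176). Continue: the remaining rows minus the (-0.623, 0.104) already done.

Request:
servo_tool:
  commands:
    - [[0, -0.063, 0.052], [0, 0, 0]]
    - [[0, -0.12, 0.111], [0, 0, 0]]
    - [[0, -0.169, 0.177], [0, 0, 0]]
    - [[0, -0.21, 0.248], [0, 0, 0]]
    - [[0, -0.243, 0.323], [0, 0, 0]]
    - [[0, -0.267, 0.401], [0, 0, 0]]
    - [[0, -0.281, 0.482], [0, 0, 0]]
    - [[0, -0.286, 0.563], [0, 0, 0]]
    - [[0, -0.286, 0.573], [0, 0, 0]]
    - [[0, -0.286, 0.573], [0, 0, 0]]
    - [[0, -0.286, 0.573], [0, 0, 0]]

```text
clock: 31.7
tcp_pos: [0.542, 0.057, 0.1185]
orientation: [-3.136, 0.172, -0.001]
contact_force: [1.0, 2.2, -2.5]
grip_width: 0.0131
gripper_force: 21.1
```

Run:
```python
from h import *
o=r.get_obs();print(o['tcp_pos'],o['grip_width'],o['contact_force'])
w=o['tcp_pos'][:2]-PAN;y=w@PY+.113;z=o['tcp_pos'][2]-.12;print(w@PX,np.hypot(y,z),np.arctan2(z,y))
```

```text
[0.54197957 0.05700858 0.11845406] 0.013068233232637935 [ 1.01171512  2.22763459 -2.54445399]
-0.036784354255716925 0.175355411798061 -0.008816125623774176
```

Request:
servo_tool:
  commands:
    - [[0, 0, 0], [0, 0, 0]]
    - [[0, 0, 0], [0, 0, 0]]
    - [[0, 0, 0], [0, 0, 0]]
    - [[0, 0, 0], [0, 0, 0]]
  claw: 0.5

```text
clock: 32.1
tcp_pos: [0.5415, 0.0565, 0.1181]
orientation: [3.136, -0.172, -0.0]
contact_force: [0.3, -0.4, 0.1]
grip_width: 0.0426
gripper_force: 0.0
```

Request:
servo_tool:
  commands:
    - [[0, 0, -0.15], [0, 0, 0]]
    - [[0, 0, -0.35], [0, 0, 0]]
    - [[0, 0, -0.55], [0, 0, 0]]
    - [[-0.2, 0.1, -0.75], [0, 0, 0]]
    - [[-0.4, 0.2, -0.8], [0, 0, 0]]
    - [[-0.48, 0.25, -0.8], [0, 0, 0]]
    - [[-0.48, 0.25, -0.8], [0, 0, 0]]

```text
clock: 32.8
tcp_pos: [0.4115, 0.0056, 0.3192]
orientation: [3.131, -0.176, 0.001]
contact_force: [0.7, -0.6, 0.8]
grip_width: 0.0425
gripper_force: 0.0
```

Run:
```python
from h import *
o=r.get_obs();p,d=r.grab_frame('wrist');cv2.imwrite('pics/w14.png',p[...,::-1])
P=cloud('wrist',d,o);w=P[...,:2]-PAN;X=w@PX;Y=w@PY;Z=P[...,2]
red=(p[...,0]>110)&(p[...,1]<70)&(p[...,2]<70)
q=np.c_[Y[red]+.113,Z[red]];q=q[(q[:,0]>.03)&(q[:,0]<.17)];print('red',len(q),np.polyfit(q[:,0],q[:,1],1),q.min(0),q.max(0))
k=(np.hypot(X,Y)<.1)&(abs(Z-.077)<.012)&(p.min(-1)>140);f=P[k]
print('cover',cv2.minEnclosingCircle(f[:,:2].astype(np.float32)),np.linalg.lstsq(np.c_[f[:,:2]-PAN,np.ones(len(f))],f[:,2],rcond=None)[0])
b=(abs(Z-.048)<.012)&(X<-.1)&(X>-.2)&(abs(Y)<.06);print('bar',b.sum(),[(f(X[b]),f(Y[b]),f(Z[b])) for f in(np.min,np.median,np.max)])
print(o['tcp_pos'])
```

```text
red 3823 [-0.00086608  0.12460761] [0.03000404 0.12110273] [0.16992504 0.12775739]
cover ((0.5704026222229004, -0.007785499561578035), 0.08798892796039581) [-0.00041479 -0.00090032  0.07506822]
bar 1604 [(np.float64(-0.1477977705611415), np.float64(-0.05369616300093314), np.float64(0.045576330956948075)), (np.float64(-0.1380216887360913), np.float64(0.002305142764811717), np.float64(0.051155127058679584)), (np.float64(-0.10000057048924846), np.float64(0.058223339523909956), np.float64(0.054346251319923156))]
[0.41152349 0.00557857 0.31916026]
```

View pics/w14.png

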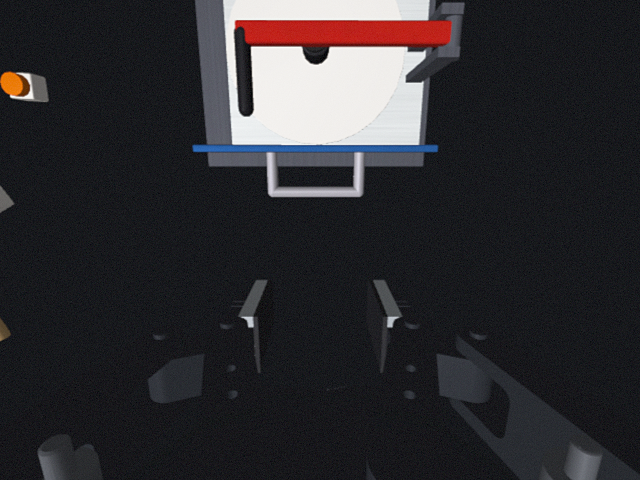

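The red arm is level (slope -0.001) over the seated cover. The bar is at (315,191), about x' -0.142. Next I bring the closed fingers in front of the bar, off-centre to the left where the reach allows it.

Request:
servo_tool:
  commands:
    - [[-0.017, -0.156, 0.2], [0, 0, 0]]
    - [[-0.017, -0.156, 0.4], [0, 0, 0]]
    - [[-0.017, -0.156, 0.6], [0, 0, 0]]
    - [[-0.017, -0.156, 0.676], [0, 0, 0]]
    - [[-0.017, -0.156, 0.676], [0, 0, 0]]
    - [[-0.017, -0.156, 0.676], [0, 0, 0]]
  claw: 1

```text
clock: 33.45
tcp_pos: [0.416, 0.0479, 0.1493]
orientation: [-3.136, 0.169, 0.002]
contact_force: [0.7, 0.9, 0.3]
grip_width: 0.0001
gripper_force: 0.0
```

Run:
```python
from h import *
o=r.get_obs();print(o['tcp_pos'],o['joints'].round(3),o['grip_width'])
w=o['tcp_pos'][:2]-PAN;print(w@PX,w@PY,rel([*pan(-.168,.033),.1],S),rel([*pan(-.168,.033),.05],S))
```

```text
[0.41602837 0.04790418 0.14926122] [ 0.432  0.291 -0.782  2.195  0.295  0.76  -2.225] 6.317744048200406e-05
-0.16097586014898824 0.03947801222313472 (array([-0.028,  0.026,  0.197]), array([-0.001,  0.001,  0.001])) (array([-0.028,  0.026,  0.397]), array([-0.001,  0.001,  0.001]))
```

Request:
servo_tool:
  commands:
    - [[-0.028, 0.02, 0.1], [0, 0, 0]]
    - [[-0.028, 0.02, 0.237], [0, 0, 0]]
    - [[-0.028, 0.02, 0.237], [0, 0, 0]]
    - [[-0.028, 0.02, 0.237], [0, 0, 0]]

```text
clock: 33.85
tcp_pos: [0.4093, 0.0432, 0.0914]
orientation: [-3.137, 0.171, -0.003]
contact_force: [0.6, -0.2, 0.8]
grip_width: 0.0001
gripper_force: 0.0
```

Run:
```python
from h import *
o=r.get_obs();print(o['tcp_pos'],o['joints'].round(3),o['grip_width'])
w=o['tcp_pos'][:2]-PAN;print(w@PX,w@PY,rel([*pan(-.168,.033),.045],S))
```

```text
[0.40932263 0.04323718 0.09139617] [ 0.357  0.386 -0.708  2.257  0.431  0.628 -2.349] 0.0001404614215468485
-0.16712897580088415 0.03410334599429705 (array([-0.004,  0.004,  0.186]), array([-0.   , -0.001,  0.001]))
```

Request:
servo_tool:
  commands:
    - [[-0.004, 0, 0.1], [0, 0, 0]]
    - [[-0.004, 0, 0.198], [0, 0, 0]]
    - [[-0.004, 0, 0.198], [0, 0, 0]]
    - [[-0.004, 0, 0.198], [0, 0, 0]]

```text
clock: 34.25
tcp_pos: [0.4084, 0.0433, 0.042]
orientation: [-3.137, 0.171, -0.004]
contact_force: [-0.7, -0.4, 0.7]
grip_width: -0.0002
gripper_force: 0.0
```

Request:
servo_tool:
  commands:
    - [[0.04, 0, 0], [0, 0, 0]]
    - [[0.08, 0, 0], [0, 0, 0]]
    - [[0.12, 0, 0], [0, 0, 0]]
    - [[0.16, 0, 0], [0, 0, 0]]
    - [[0.2, 0, 0], [0, 0, 0]]
    - [[0.2, 0, 0], [0, 0, 0]]

```text
clock: 34.85
tcp_pos: [0.4594, 0.0374, 0.0405]
orientation: [-3.136, 0.173, -0.004]
contact_force: [0.3, 1.3, -0.5]
grip_width: -0.0002
gripper_force: 0.0
```

Run:
```python
from h import *
o=r.get_obs();print(o['tcp_pos'],o['contact_force'])
w=o['tcp_pos'][:2]-PAN;print(w@PX,w@PY)
```

```text
[0.45939914 0.03740384 0.04054358] [ 0.30559742  1.30730273 -0.51703834]
-0.11671475893238197 0.0338003446642273
```

Request:
servo_tool:
  commands:
    - [[0.06, 0, 0], [0, 0, 0]]
    - [[0.14, 0, 0], [0, 0, 0]]
    - [[0.22, 0, 0], [0, 0, 0]]
    - [[0.3, 0, 0], [0, 0, 0]]
    - [[0.38, 0, 0], [0, 0, 0]]
    - [[0.46, 0, 0], [0, 0, 0]]
    - [[0.54, 0, 0], [0, 0, 0]]
    - [[0.6, 0, 0], [0, 0, 0]]
    - [[0.65, 0, 0], [0, 0, 0]]
    - [[0.65, 0, 0], [0, 0, 0]]

```text
clock: 35.85
tcp_pos: [0.62, 0.0193, 0.0402]
orientation: [-3.136, 0.173, -0.003]
contact_force: [-0.5, -0.1, 0.2]
grip_width: 0.0003
gripper_force: 0.0
```

```bash
cat > chk.py <<'E'
from h import *
o=r.get_obs();print(o['tcp_pos'],o['contact_force'])
w=o['tcp_pos'][:2]-PAN;print(w@PX,w@PY)
p,d=r.grab_frame('wrist')
P=cloud('wrist',d,o);w=P[...,:2]-PAN;X=w@PX;Y=w@PY;Z=P[...,2]
b=(abs(Z-.048)<.009)&(abs(Y+.02)<.02)&(X<.2)&(X>-.2)&(p.min(-1)>90);h,e=np.histogram(X[b],bins=np.arange(-.2,.2,.005));print([(round(e[i],3),h[i]) for i in np.nonzero(h>15)[0]])
bl=(p[...,2]>100)&(p[...,0]<60)&(Z<.12);print('panel top',np.nanmedian(X[bl]),np.nanmedian(Z[bl]),'housing front',np.nanmin(X[(Z>.165)&(Z<.185)&(abs(Y)<.1)&(X>.05)]) if ((Z>.165)&(Z<.185)&(abs(Y)<.1)&(X>.05)).any() else None)
E
python3 chk.py
```

```text
[0.62004695 0.01928079 0.0401613 ] [-0.4895646  -0.07480205  0.23409956]
0.04495160281671464 0.033415324389794776
[(np.float64(0.055), np.int64(245)), (np.float64(0.06), np.int64(1352)), (np.float64(0.065), np.int64(1714))]
panel top 0.11263309478023881 0.059882442511824605 housing front None
```

Request:
servo_tool:
  commands:
    - [[0.015, 0, 0], [0, 0, 0]]
    - [[0.03, 0, 0], [0, 0, 0]]
    - [[0.045, 0, 0], [0, 0, 0]]
    - [[0.055, 0, 0], [0, 0, 0]]
    - [[0.055, 0, 0], [0, 0, 0]]

```text
clock: 36.4
tcp_pos: [0.6289, 0.0187, 0.0399]
orientation: [3.136, -0.17, -0.01]
contact_force: [-11.0, 0.1, 7.5]
grip_width: -0.0
gripper_force: 5.6
```

Request:
servo_tool:
  commands:
    - [[0.008, 0, 0], [0, 0, 0]]
    - [[0.016, 0, 0], [0, 0, 0]]
    - [[0.016, 0, 0], [0, 0, 0]]

```text
clock: 36.7
tcp_pos: [0.6291, 0.0188, 0.0396]
orientation: [3.134, -0.168, -0.021]
contact_force: [-22.6, 0.9, 17.5]
grip_width: 0.0002
gripper_force: 11.5
```

```bash
python3 chk.py
```

```text
[0.62908343 0.01877287 0.03956137] [-22.59740907   0.90669798  17.46560147]
0.05398925005085665 0.03390208005640557
[(np.float64(0.06), np.int64(103)), (np.float64(0.065), np.int64(1175)), (np.float64(0.07), np.int64(1905)), (np.float64(0.075), np.int64(58))]
panel top 0.1184846030429602 0.05987994997250819 housing front None
```

The push stalls at 22 N, as it would at the home stop. I back off and check.

Request:
servo_tool:
  commands:
    - [[-0.1, 0, 0], [0, 0, 0]]
    - [[-0.3, 0, 0], [0, 0, 0]]
    - [[-0.4, 0, -0.1], [0, 0, 0]]
    - [[-0.5, 0, -0.3], [0, 0, 0]]
    - [[-0.6, 0, -0.5], [0, 0, 0]]
    - [[-0.6, 0, -0.7], [0, 0, 0]]
    - [[-0.6, 0, -0.9], [0, 0, 0]]
    - [[-0.6, 0, -0.9], [0, 0, 0]]

```text
clock: 37.55
tcp_pos: [0.4898, 0.0353, 0.2713]
orientation: [-3.137, 0.17, -0.017]
contact_force: [0.9, 1.0, 0.5]
grip_width: 0.0003
gripper_force: 0.0
```

Run:
```python
from h import *
o=r.get_obs();p,d=r.grab_frame('wrist');cv2.imwrite('pics/w15.png',p[...,::-1])
P=cloud('wrist',d,o);w=P[...,:2]-PAN;X=w@PX;Y=w@PY;Z=P[...,2]
b=(abs(Z-.048)<.009)&(abs(Y)<.03)&(X<.09)&(X>.0);print('bar',np.percentile(X[b],[2,50,98]),Z[b].mean())
bl=(p[...,2]>100)&(p[...,0]<70)&(Z<.15)&(abs(Y)<.12)&(X>.05);print('panel',np.percentile(X[bl],[5,50,95]),np.percentile(Z[bl],[5,95]))
for lo,hi in((.10,.12),(.12,.14),(.14,.16),(.17,.18)):
    h=(Z>lo)&(Z<hi)&(abs(Y)<.12)&(X>.05)&(p.min(-1)>80);print(lo,h.sum(),np.percentile(X[h],[5,50]) if h.any() else 0)
print(o['tcp_pos'],o['clock'])
```

```text
bar [0.06332682 0.06776628 0.07383471] 0.05083908471834949
panel [0.11350343 0.11413543 0.11469789] [0.01567341 0.03833307]
0.1 0 0
0.12 0 0
0.14 0 0
0.17 0 0
[0.4898331  0.03525908 0.27127668] 37.55
```

View pics/w15.png

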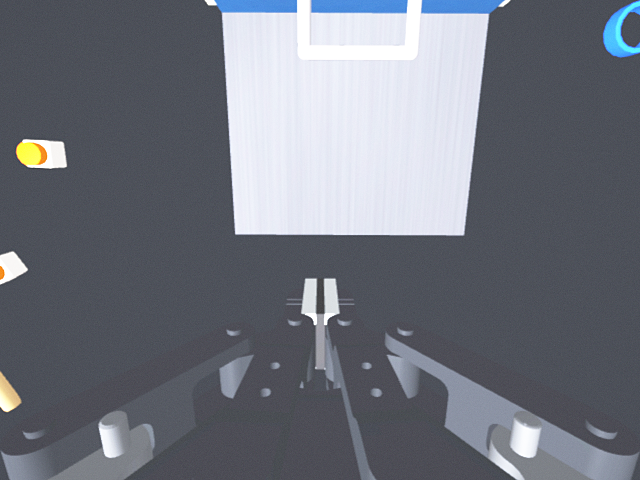

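Bar and panel are where a home stop would put them, within 2–5 mm. I take one view with both the panel and the housing front to be sure.

Request:
servo_tool:
  commands:
    - [[0.1, 0, -0.2], [0, 0, 0]]
    - [[0.1, 0, -0.4], [0, 0, 0]]
    - [[0.1, 0, -0.6], [0, 0, 0]]
    - [[0.1, 0, -0.7], [0, 0, 0]]
    - [[0.1, 0, -0.7], [0, 0, 0]]
    - [[0.1, 0, -0.7], [0, 0, 0]]

```text
clock: 38.2
tcp_pos: [0.5119, 0.0312, 0.4394]
orientation: [3.137, -0.172, -0.0]
contact_force: [-0.1, 0.4, -0.9]
grip_width: 0.0005
gripper_force: 0.0
```

Run:
```python
from h import *
o=r.get_obs()
for c in('wrist','top'):
    p,d=r.grab_frame(c)
    P=cloud(c,d,o);w=P[...,:2]-PAN;X=w@PX;Y=w@PY;Z=P[...,2]
    b=(abs(Z-.048)<.009)&(abs(Y)<.03)&(X<.09)&(X>.0);print(c,'bar',b.sum(),np.percentile(X[b],[2,50,98]) if b.any() else 0)
    bl=(p[...,2]>90)&(p[...,0]<80)&(p[...,2]>p[...,1]*1.4)&(Z<.15)&(Z>.02)&(abs(Y)<.12)&(X>.05)&(X<.2);print('panel',bl.sum(),np.percentile(X[bl],[5,50,95]) if bl.any() else 0,np.percentile(Z[bl],[5,95])if bl.any() else 0)
    for lo,hi in((.09,.12),(.12,.15),(.15,.17),(.17,.18)):
        for yl,yh in((-.145,-.11),(-.1,.1),(.11,.145)):
            h=(Z>lo)&(Z<hi)&(Y>yl)&(Y<yh)&(X>.05)&(X<.3);print(lo,yl,h.sum(),np.percentile(X[h],[1,5,50]).round(4) if h.any() else 0)
    if c=='wrist':cv2.imwrite('pics/w16.png',p[...,::-1])
```

```text
wrist bar 379 [0.0633296 0.0681953 0.0738034]
panel 2435 [0.11378517 0.11536888 0.12142714] [0.02565263 0.14907668]
0.09 -0.145 94 [0.1214 0.1215 0.1235]
0.09 -0.1 0 0
0.09 0.11 68 [0.1223 0.1224 0.1251]
0.12 -0.145 318 [0.1154 0.1157 0.1215]
0.12 -0.1 80 [0.1156 0.1158 0.1196]
0.12 0.11 333 [0.1163 0.1164 0.1214]
0.15 -0.145 101 [0.1164 0.1165 0.1219]
0.15 -0.1 155 [0.1163 0.121  0.1222]
0.15 0.11 71 [0.1168 0.1185 0.1227]
0.17 -0.145 1013 [0.1215 0.1221 0.1334]
0.17 -0.1 5723 [0.122  0.1227 0.1337]
0.17 0.11 977 [0.1224 0.1231 0.1339]
top bar 65 [0.06497659 0.07057085 0.0770281 ]
panel 257 [0.11501934 0.11677221 0.12038278] [0.02399607 0.06598139]
0.09 -0.145 2 [0.1225 0.1226 0.1232]
0.09 -0.1 0 0
0.09 0.11 0 0
0.12 -0.145 17 [0.1172 0.1175 0.1195]
0.12 -0.1 0 0
0.12 0.11 0 0
0.15 -0.145 20 [0.1162 0.117  0.1234]
0.15 -0.1 14 [0.1249 0.1252 0.1357]
0.15 0.11 5 [0.1907 0.1915 0.229 ]
0.17 -0.145 562 [0.1245 0.132  0.2119]
0.17 -0.1 2625 [0.1248 0.1302 0.2065]
0.17 0.11 353 [0.1854 0.1902 0.2433]
```

View pics/w16.png

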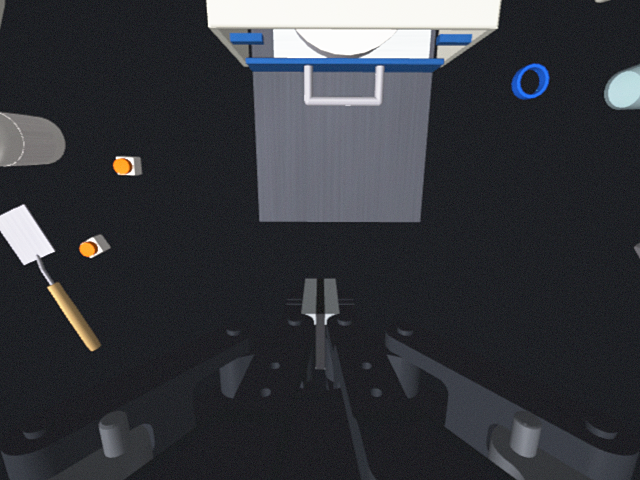

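The housing front is at x' 0.1225 and the panel front at 0.1145, so the joint is about 0.002. It stopped hard at 22 N against 3 N of friction, so the carriage is home. The orange jars are untouched, so I hand in.

```bash
python3 -c "
from bench import r
print(r.hand_in())"
```

```text
the job is handed in; nothing more can be done
None
```

I handed the job in and got no verdict back: three blue-capped jars are in the pan, the cover is seated level, the clamp is down, and the carriage is home to about 2 mm by camera. The orange-capped jars and other things were left alone.

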